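Load the kiln props and lock their tray in the drying rack

TASK

Pick every white kiln prop out of the mixed crate into the wooden tray, leaving the lidded jar and the wooden stamp in the crate. Pull the rack's red-knobbed bolt up, slide the loaded tray into the rack's bay by its black grip until it is fully home, then push the bolt right down behind the tray's front panel.

Things in the scene. Friction and masses are not known exactly. Their poses are not given: they have to be found in the camera images.
- prop_a: kiln prop: an off-white ceramic cylinder with a hole in its end, 41 mm across and 50 mm tall, about 0.1 kg; origin at the centre of its underside, z up as it stands. Starts standing in the crate; None if it is absent in this run
- prop_b: kiln prop: an off-white ceramic cylinder with a hole in its end, 41 mm across and 50 mm tall, about 0.1 kg; origin at the centre of its underside, z up as it stands. Starts standing in the crate; None if it is absent in this run
- prop_c: kiln prop: an off-white ceramic cylinder with a hole in its end, 41 mm across and 50 mm tall, about 0.1 kg; origin at the centre of its underside, z up as it stands. Starts standing in the crate; None if it is absent in this run
- prop_d: kiln prop: an off-white ceramic cylinder with a hole in its end, 41 mm across and 50 mm tall, about 0.1 kg; origin at the centre of its underside, z up as it stands. Starts standing in the crate; None if it is absent in this run
- lidded_jar: pale green lidded jar, 46 mm across, 73 mm tall, standing among the props in the crate; stays there; origin at the centre of its underside
- stamp: turned wooden stamp, 34 mm across, 61 mm tall, standing among the props in the crate; stays there; origin at the centre of its underside
- crate: fixed shallow wooden crate, 245 (x) x 165 (y) x 28 mm, walls and floor 6 mm thick, fixed on two dark bearers 40 mm high, so that its floor is 46 mm and its rim 68 mm above the worktop; origin on the worktop under its centre, z up. Its things stand about 75 mm apart along x and 68 mm along y
- tray: loose wooden tray on the worktop, 0.3 kg; slides. Box 170 (x) x 140 (y) x 24 mm, floor and walls 6 mm (inside 158 x 128); origin at the centre of the box's underside, z up; +x is the leading end, which enters the rack first. At its -x end a front panel 200 mm wide (y), 26 mm high, spans x -91 to -85 mm; behind it on a short stem stands the black grip
- tray_grip (a point): point to grip the tray: on the black upright grip, 142 mm behind the tray's origin (tray x = -142 mm), at 38 mm height; the grip is 14 mm thick (tray y), 36 mm long (tray x), and reaches from 2 to 48 mm height
- rack: fixed wooden rack, one bay at worktop level without floor; origin on the worktop in mid-bay, z up, +x points into the bay (tray x goes along rack x). Bay 148 mm wide (y), lips flare to 168 mm at the mouth (x = -85 mm). Home, the front panel meets the lips and the tray origin is at the rack origin (2 mm). A top board 107 mm up, with a fixed bowl, covers x from -46 to +100 mm only
- bay_mouth (a point): middle of the bay's mouth at worktop level, rack x = -85 mm
- bolt (a joint): height of the bolt in m: 0 fully down, 0.046 fully up; takes about 6 to 8 N either way and stays where it is left. A 10 mm steel pin at rack x = -103, y = -88 mm. Down, its foot is 6 mm over the worktop and bars the way of the tray's front panel: raise it at least 30 mm to let the panel pass. Its bracket stays 69 mm up
- bolt_knob (a point): middle of the bolt's red round knob, 24 mm across, its grippable side 20 mm tall, 113 mm above the worktop when the bolt is down (the fixed guide's top is then 24 mm below this point); it rises with the bolt

How it is judged:
By the outcome, as a careful person would: the job done as asked, in the order asked, and still so for the second after the job is handed in, with the robot touching nothing.
Of prop_a, prop_b, prop_c, prop_d only 3 to 4 are there at a start; the rules pass over those that are not, and their reading is None.
At some moment in a run one of prop_a, prop_b, prop_c, prop_d may be knocked a few centimetres aside while the robot is not near it.
Once in a run the grip may slacken for a moment while it holds something.
It also fails if it takes over 200 s, if anything falls off the work surface, if the arm or the gripper's body presses on something with over 40 N, if the wrist force passes 120 N, or if a joint passes its speed limit or range.

ROBOT

A 7-joint arm with a two-finger parallel gripper is mounted at the origin on the work surface; the furniture and walls round the work are solid. World frame = base frame: x ahead of the robot, y to its left, z up, the work surface at z = 0. Lengths are in m, angles in rad, forces in N, time in s.
With the tool pointing down it reaches from about 0.425 to 0.925 m from the base axis. Payload 6.8 kg.
Tool frame: the origin (TCP) lies at the very end of the fingers, on their centre line; the grasp point (between the pads) lies 19 mm behind it (bot.grasp_offset is the distance from the TCP to the grasp point, in m); z points along the fingers, y is the direction in which the jaws open and shut (so a half turn about z gives the same grasp; the last joint's range is limited). The gripper opens to 85 mm and grips with 20 to 120 N. Pads are 22 mm wide; open, the fingers measure 114 mm over their backs; the gripper's body (76 mm by 85 mm) begins 54 mm behind the grasp point. The pads swing forward as they close: fully open they stand 13 mm farther back than shut.
Start: joints at [1.24, 0.477, 0.022, 1.555, -0.011, 1.109, -0.083], TCP at [0.149, -0.658, 0.231] pointing down, gripper open.
Joint ranges: [-2.96, 2.96], [-0.34, 2.1], [-1.41, 1.46], [0.24, 2.44], [-1.37, 4.51], [0.17, 1.92], [-2.96, 2.96]. Speed limits (rad/s): [2.39, 2.39, 3.14, 3.14, 3.14, 3.14, 3.14].

INTERFACE

Orientations are given as a unit quaternion [w, x, y, z].
In Python, from station import monitor, cams, bot, finder gives the robot as it stands.
- The arm moves only by the tool jog_arm, never from a script. Its argument "plan" is a list of rows, each an object of numbers: "x", "y", "z": the shift along the tool's x, y, z as a fraction of full scale; "wx", "wy", "wz": the turn, a rotation vector about the tool's x, y, z as a fraction of full scale. A call has 1 to 12 rows; each row is the pose to reach, as a shift and turn from the pose measured when the call began, along the tool's axes at that moment, turning the shorter way round; what a row does not reach only later rows make up. Full scale, the value 1, is 20 cm for a shift and 180 degrees for a turn. A row lasts 1/12 s, in which the tool goes at most 41.7 mm and 7.16 degrees, less where a joint would pass 70% of its speed; a pose out of reach is approached as far as the arm can. A call with a number of a shift or a turn outside -1 to 1 is refused whole. A call with a gripper value outside its range is refused whole. "hand" is the opening, from -1 (shut) to 1 (fully open), set as the call begins (left out, the last holds). The fingers move at their own pace and stop on an object; "grip_force" is the grip in N (left out, the last holds). Time passes only in rows, so rows that repeat a pose let the fingers close. It gives the time, the measured TCP pose, the force and the opening at its end, in the units of the state.
- monitor.get_obs(): the state, without advancing time (a new reading comes with each control period).
- cams.read_camera(name): name is "scene" or "top"; returns the picture (384x512x3 uint8, red, green, blue); there is no depth.
- cams.get_calibration(name): a dict with "fx", "fy", "cx", "cy" (pixels), "distortion" ([k1, k2, p1, p2, k3] as OpenCV has them; the pictures are not rectified), "extrinsics" (4x4, takes a point from world to camera coordinates). Camera axes: x right, y down, z forward; pixel columns grow to the right and rows downward; lengths in m; the calibration is good to about 2 mm. A picture is of the moment at which its call begins. get_calibration takes no time and is no camera call.
- bot.hand_in(): hands the job in, once; it reports no verdict.
Trained networks look in the newest picture that a camera, given by its name, has taken for a name from the list of things; names that differ only in an ending like _2 or _b are one class to them, and where a whole thing is asked for, a point or a joint stands for the part that bears it (a point fixed in the world has none). Each returns a list of dicts, best first, with "confidence" (0 to 1); they miss things now and then, are a little off and sometimes report something else, mostly with a low value. They report only what shows in the picture. A call takes as long as a camera call.
- finder.find_in(camera, target): "bbox" ([left, top, width, height] in pixels, round what is visible of it).
- finder.place_of(camera, target): "location" ([column, row] in pixels: a listed point, or the origin of a listed thing).
The state is a dict: "t": time; "q": joint angles; "joint_vel": joint speeds; "joint_torque": joint torques, N m; "eef_pos": TCP position; "tool_rot": TCP orientation; "contact_force": force on the tool from outside, world axes, zero at the start; "torque": the same for the moment, N m; "gripper_width": opening from 0.0 (shut) to 1.0 (fully open).
Only numpy, scipy, OpenCV 4.12 (cv2) and the standard library are available. Lean on these libraries where they do the work, as an engineer would, in place of code of your own. Each camera call takes 0.05 s, during which the arm holds its last target. There are 200 camera calls.

## Working session

There is one attempt and no reset: what is moved stays moved. The work goes in short steps, Python scripts to look and compute and a tool call to move; the robot and the scene stay as the last step left them, time stands still between calls to the robot, and variables do not carry over. Pictures are saved under pics/ and viewed, about 12 in all and at most 16, crops included, and the job is handed in when it is done.

Besides the shell and the picture viewer there is one more tool, called after "Call:" as name([rows], argument=value, ...), one row to a line, values as JSON. jog_arm: Moves the arm, as the interface text tells. Shift numbers are shares of 20 cm and turn numbers shares of 180 degrees, none past 1 either way. Its arguments: {"type":"object","properties":{"plan":{"type":"array","items":{"type":"object","properties":{"x":{"type":"number","minimum":-1,"maximum":1},"y":{"type":"number","minimum":-1,"maximum":1},"z":{"type":"number","minimum":-1,"maximum":1},"wx":{"type":"number","minimum":-1,"maximum":1},"wy":{"type":"number","minimum":-1,"maximum":1},"wz":{"type":"number","minimum":-1,"maximum":1}}}},"hand":{"type":"number"},"grip_force":{"type":"number"}},"required":["plan"]}

```bash
ls; mkdir -p pics
cat > h.py <<'E'
import numpy as np, cv2
from station import monitor, cams, bot, finder
from scipy.spatial.transform import Rotation as R
def ray(cam,px):
    c=cams.get_calibration(cam); K=np.array([[c['fx'],0,c['cx']],[0,c['fy'],c['cy']],[0,0,1.]])
    u=cv2.undistortPoints(np.array([[px]],float),K,np.array(c['distortion'],float))[0,0]
    E=np.array(c['extrinsics']); d=E[:3,:3].T@np.array([u[0],u[1],1]); o=-E[:3,:3].T@E[:3,3]
    return o,d
def at_z(cam,px,z):
    o,d=ray(cam,px); return o+d*(z-o[2])/d[2]
def proj(cam,p):
    c=cams.get_calibration(cam); K=np.array([[c['fx'],0,c['cx']],[0,c['fy'],c['cy']],[0,0,1.]])
    E=np.array(c['extrinsics']); return cv2.projectPoints(np.array([p],float),cv2.Rodrigues(E[:3,:3])[0],E[:3,3],K,np.array(c['distortion'],float))[0][0,0]
def tri(p1,p2):
    A=[];b=[]
    for cam,px in (('scene',p1),('top',p2)):
        o,d=ray(cam,px); d=d/np.linalg.norm(d); M=np.eye(3)-np.outer(d,d); A.append(M); b.append(M@o)
    return np.linalg.lstsq(np.vstack(A),np.hstack(b),rcond=None)[0]
def snap(cam,name):
    im=cams.read_camera(cam); cv2.imwrite(f'pics/{name}.png',im[:,:,::-1]); return im
def st():
    o=monitor.get_obs(); print('t',round(o['t'],2),'p',np.round(o['eef_pos'],4),'rot',np.round(R.from_quat(np.roll(o['tool_rot'],-1)).as_matrix(),3).tolist(),'w',round(o['gripper_width'],3),'F',np.round(o['contact_force'],1)); return o
def to(p,yaw=None):
    "row numbers for a target TCP p, and tool-down with jaw axis (tool y) at world yaw"
    o=monitor.get_obs(); Rm=R.from_quat(np.roll(o['tool_rot'],-1)); s=Rm.inv().apply(np.array(p)-o['eef_pos'])/0.2
    if yaw is None: return np.round(s,3)
    y=np.array([np.cos(yaw),np.sin(yaw),0]); z=np.array([0,0,-1.]); best=None
    for sg in (1,-1):
        T=R.from_matrix(np.c_[np.cross(sg*y,z),sg*y,z]); w=(Rm.inv()*T).as_rotvec()/np.pi
        if best is None or np.linalg.norm(w)<np.linalg.norm(best): best=w
    return np.round(s,3),np.round(best,3)
E
python3 - <<'E'
from h import *
st()
a=snap('scene','s0'); b=snap('top','t0')
cv2.imwrite('pics/both0.png',cv2.resize(np.hstack([a,b])[:,:,::-1],(800,300),interpolation=cv2.INTER_AREA))
for n in ['prop_a','lidded_jar','stamp','crate','tray','tray_grip','rack','bay_mouth','bolt_knob']:
    for c in ('scene','top'):
        print(n,c,[(np.round(r['location'],1).tolist(),round(r['confidence'],2)) for r in finder.place_of(c,n)[:6]])
E
```

```text
pics
t 0.0 p [ 0.149  -0.6577  0.2303] rot [[0.975, 0.221, -0.001], [0.221, -0.975, 0.002], [-0.0, -0.002, -1.0]] w 1.001 F [-0.6 -0.2  0.6]
prop_a scene [([287.4, 280.9], 0.96), ([277.8, 253.3], 0.92), ([332.5, 305.9], 0.78), ([305.2, 315.2], 0.58)]
prop_a top [([352.1, 218.9], 0.73), ([346.2, 241.4], 0.65), ([323.5, 232.4], 0.64), ([298.4, 225.3], 0.56)]
lidded_jar scene [([315.8, 270.6], 0.9), ([278.8, 249.9], 0.67)]
lidded_jar top [([326.4, 207.8], 0.66), ([321.5, 229.4], 0.66)]
stamp scene [([301.9, 283.3], 0.72), ([306.2, 240.8], 0.56)]
stamp top [([308.2, 201.3], 0.41)]
crate scene [([301.2, 285.2], 0.55)]
crate top [([321.9, 223.3], 0.58), ([304.8, 199.5], 0.56)]
tray scene [([256.2, 177.5], 0.78)]
tray top [([225.3, 191.4], 0.67)]
tray_grip scene [([303.6, 190.5], 0.65)]
tray_grip top [([225.4, 189.3], 0.61), ([267.3, 170.3], 0.6)]
rack scene [([174.2, 160.3], 0.56), ([278.5, 250.1], 0.18)]
rack top [([168.2, 227.6], 0.62)]
bay_mouth scene []
bay_mouth top []
bolt_knob scene [([217.9, 110.4], 0.73)]
bolt_knob top [([174.5, 177.9], 0.66)]
```

View pics/t0.png

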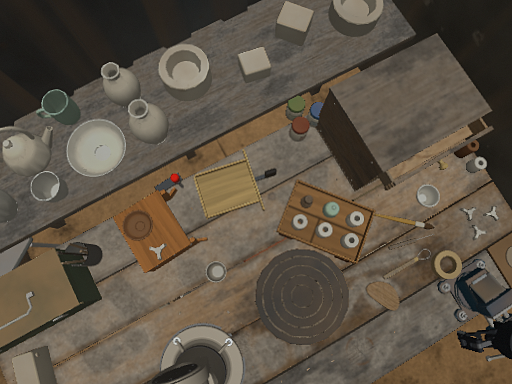

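View pics/s0.png

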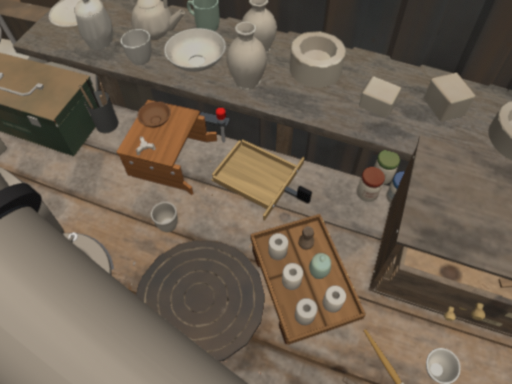

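The top view shows four props (about 357,218; 351,240; 325,229; 300,221), the jar at (331,208) and the stamp at (306,201). The tray is at (225,190) with its grip at (267,172). The rack is at about (160,230), with the red knob at (175,178).

```bash
cat > obs.py <<'E'
from h import *
def props():
    cams.read_camera('scene'); s=finder.place_of('scene','prop_a'); cams.read_camera('top'); t=finder.place_of('top','prop_a')
    for z in (0.046,):
        for r in t: print('top',np.round(r['location'],1),round(r['confidence'],2),np.round(at_z('top',r['location'],z),4))
        for r in s: print('scn',np.round(r['location'],1),round(r['confidence'],2),np.round(at_z('scene',r['location'],z),4))
if __name__=='__main__': props()
E
python3 - <<'E'
from obs import *
props()
for n,z,S,T in [('jar',.046,[315.8,270.6],[326.4,207.8]),('stamp',.046,[301.9,247],[304.5,201.3]),('crate',0,[301.2,285.2],[321.9,223.3]),('tray',0,[256.2,177.5],[225.3,191.4]),('grip',.038,[303.6,190.5],[267.3,170.3]),('rack',0,[174.2,160.3],[168.2,227.6]),('knob',.113,[217.9,110.4],[174.5,177.9])]:
    print(n,np.round(at_z('scene',S,z),4),np.round(at_z('top',T,z),4),'tri',np.round(tri(S,T),4))
for c in('scene','top'):
    E=np.array(cams.get_calibration(c)['extrinsics']); print(c,-E[:3,:3].T@E[:3,3])
a=cv2.imread('pics/s0.png')[80:345,110:375]; b=cv2.imread('pics/t0.png')[140:280,105:385]
cv2.imwrite('pics/c0.png',cv2.resize(b,(800,400),interpolation=cv2.INTER_CUBIC)); cv2.imwrite('pics/c1.png',cv2.resize(a,(600,600),interpolation=cv2.INTER_CUBIC))
E
```

```text
top [351.2 220. ] 0.77 [ 0.4237 -0.4248  0.046 ]
top [321.6 232. ] 0.74 [ 0.387  -0.3369  0.046 ]
top [349.2 242.1] 0.73 [ 0.3591 -0.417   0.046 ]
top [297.5 220. ] 0.63 [ 0.4208 -0.2668  0.046 ]
scn [305.2 314. ] 0.96 [ 0.3664 -0.4074  0.046 ]
scn [335.3 303.9] 0.9 [ 0.4283 -0.4313  0.046 ]
scn [279.3 249.4] 0.82 [ 0.4196 -0.2645  0.046 ]
scn [286.1 280.7] 0.68 [ 0.3835 -0.3286  0.046 ]
jar [ 0.4475 -0.3518  0.046 ] [ 0.4585 -0.3522  0.046 ] tri [ 0.4552 -0.3517  0.0379]
stamp [ 0.4618 -0.2916  0.046 ] [ 0.4766 -0.2877  0.046 ] tri [ 0.4746 -0.288   0.0272]
crate [ 0.4159 -0.346   0.    ] [ 0.4179 -0.3473  0.    ] tri [ 0.4167 -0.3466  0.0009]
tray [ 0.5201 -0.0599  0.    ] [ 0.511  -0.0502  0.    ] tri [ 0.5189 -0.0519 -0.0108]
grip [ 0.5682 -0.1814  0.038 ] [ 0.5707 -0.1773  0.038 ] tri [ 0.573  -0.1776  0.0288]
rack [0.3877 0.1192 0.    ] [0.3956 0.1193 0.    ] tri [ 0.3927  0.1219 -0.0054]
knob [0.5257 0.0982 0.113 ] [0.5234 0.084  0.113 ] tri [0.5163 0.0796 0.1354]
scene [ 0.12745962 -0.55199286  0.91852086]
top [ 0.28979413 -0.13262555  1.079714  ]
```

View pics/c0.png

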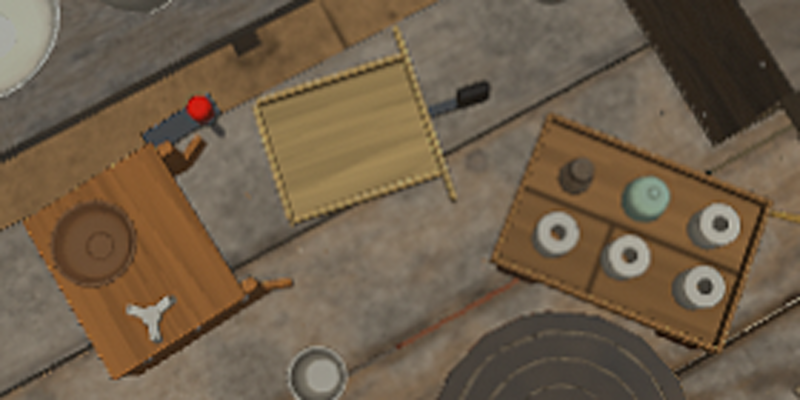

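View pics/c1.png

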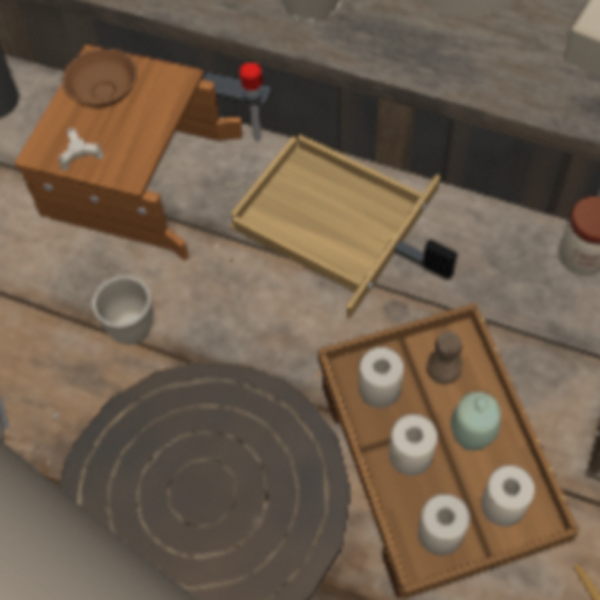

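Run:
```python
from h import *
T=lambda p:(p[0]/2.857+105,p[1]/2.857+140); S=lambda p:(p[0]/2.264+110,p[1]/2.264+80)
f=lambda v:np.round(v,4)
for t,s in zip([(557,232),(628,255),(705,286),(720,224)],[(382,367),(414,436),(445,517),(511,488)]):
    print('prop',f(at_z('top',T(t),.096)),f(at_z('scene',S(s),.096)),f(tri(S(s),T(t))))
print('jar',f(at_z('top',T((652,192)),.119)),'stamp',f(at_z('top',T((581,168)),.107)))
for n,t,s,z in [('trayLL',(258,103),(298,138),.024),('trayLR',(292,220),(235,215),.024),('panL',(396,28),(437,180),.026),('panR',(453,200),(352,307),.026),
  ('grip',(473,94),(440,256),.048),('boardBL',(28,212),(90,48),.107),('boardFL',(157,147),(200,70),.107),('boardFR',(243,298),(145,190),.107),('boardBR',(115,377),(20,160),.107),('knob',(200,108),(251,76),.113),
  ('crateA',(548,117),(475,307),.068),('crateB',(768,202),(575,530),.068),('crateC',(717,350),(405,590),.068),('crateD',(494,262),(322,352),.068)]:
    print(n,f(at_z('top',T(t),z)),f(at_z('scene',S(s),z)),f(tri(S(s),T(t))))
```

```text
prop [ 0.4112 -0.2671  0.096 ] [ 0.4128 -0.2675  0.096 ] [ 0.4119 -0.2674  0.0965]
prop [ 0.3901 -0.3361  0.096 ] [ 0.3907 -0.337   0.096 ] [ 0.3906 -0.3365  0.0948]
prop [ 0.3613 -0.4106  0.096 ] [ 0.3622 -0.4091  0.096 ] [ 0.3611 -0.4096  0.0995]
prop [ 0.422  -0.4272  0.096 ] [ 0.4235 -0.4266  0.096 ] [ 0.4221 -0.4267  0.0984]
jar [ 0.4486 -0.3555  0.119 ] stamp [ 0.4728 -0.2893  0.107 ]
trayLL [0.5519 0.0408 0.024 ] [0.5535 0.0421 0.024 ] [0.5516 0.0401 0.0271]
trayLR [ 0.4273 -0.0007  0.024 ] [4.328e-01 1.000e-04 2.400e-02] [ 0.4288 -0.0023  0.0292]
panL [ 0.6376 -0.1041  0.026 ] [ 0.6365 -0.106   0.026 ] [ 0.6389 -0.1039  0.0218]
panR [ 0.4514 -0.1681  0.026 ] [ 0.4578 -0.1715  0.026 ] [ 0.4549 -0.1696  0.0246]
grip [ 0.5602 -0.1867  0.048 ] [ 0.5596 -0.1921  0.048 ] [ 0.5637 -0.1876  0.038 ]
boardBL [0.4188 0.2449 0.107 ] [0.412  0.2423 0.107 ] [0.4173 0.2489 0.0993]
boardFL [0.4853 0.1236 0.107 ] [0.4896 0.1331 0.107 ] [0.4821 0.1193 0.1234]
boardFR [0.3411 0.0323 0.107 ] [0.3514 0.0324 0.107 ] [0.3451 0.0293 0.1138]
boardBR [0.2647 0.1491 0.107 ] [0.2701 0.15   0.107 ] [0.267  0.1469 0.1118]
knob [0.5237 0.0826 0.113 ] [0.5251 0.0848 0.113 ] [0.5229 0.0816 0.1171]
crateA [ 0.5324 -0.2624  0.068 ] [ 0.5363 -0.2664  0.068 ] [ 0.5357 -0.2641  0.0639]
crateB [ 0.449  -0.4855  0.068 ] [ 0.45   -0.4864  0.068 ] [ 0.4497 -0.4861  0.0672]
crateC [ 0.3007 -0.4287  0.068 ] [ 0.3011 -0.4299  0.068 ] [ 0.3011 -0.4295  0.066 ]
crateD [ 0.3836 -0.2082  0.068 ] [ 0.3883 -0.2093  0.068 ] [ 0.3856 -0.2091  0.0695]
```

Run:
```python
from h import *
y=np.radians(110)
print(to([.28,-.51,.18],y)); print(to([.33,-.50,.16]))
```

```text
(array([ 0.802, -0.579,  0.257]), array([ 0.  , -0.  , -0.04]))
[ 1.057 -0.572  0.357]
```

Call:
jog_arm([
  {"x": 0.8,"y": -0.58,"z": 0.25,"wz": -0.04},
  {"x": 0.8,"y": -0.58,"z": 0.25,"wz": -0.04},
  {"x": 0.8,"y": -0.58,"z": 0.25,"wz": -0.04},
  {"x": 0.8,"y": -0.58,"z": 0.25,"wz": -0.04},
  {"x": 0.8,"y": -0.58,"z": 0.25,"wz": -0.04},
  {"x": 0.8,"y": -0.58,"z": 0.25,"wz": -0.04},
  {"x": 0.8,"y": -0.58,"z": 0.25,"wz": -0.04},
], hand=0.36, grip_force=50)

```text
invalid input at $.plan[0]: expected keys x, y, z, wx, wy, wz
```

Run:
```python
from h import *
st();y=np.radians(110)
print(to([.3615,-.410,.13],y)); print(to([.3615,-.410,.066]))
```

```text
t 1.2 p [ 0.1492 -0.6583  0.2313] rot [[0.975, 0.221, 0.0], [0.221, -0.975, -0.0], [0.0, 0.0, -1.0]] w 1.001 F [-0.5  0.4 -0.5]
(array([ 1.31 , -0.976,  0.507]), array([ 0.  , -0.  , -0.04]))
[ 1.31  -0.976  0.827]
```

Call:
jog_arm([
  {"x": 0.8,"y": -0.58,"z": 0.25,"wx": 0,"wy": 0,"wz": -0.04},
  {"x": 0.8,"y": -0.58,"z": 0.25,"wx": 0,"wy": 0,"wz": -0.04},
  {"x": 0.8,"y": -0.58,"z": 0.25,"wx": 0,"wy": 0,"wz": -0.04},
  {"x": 0.8,"y": -0.58,"z": 0.25,"wx": 0,"wy": 0,"wz": -0.04},
  {"x": 0.8,"y": -0.58,"z": 0.25,"wx": 0,"wy": 0,"wz": -0.04},
  {"x": 0.8,"y": -0.58,"z": 0.25,"wx": 0,"wy": 0,"wz": -0.04},
  {"x": 0.8,"y": -0.58,"z": 0.25,"wx": 0,"wy": 0,"wz": -0.04},
], hand=0.36, grip_force=50)

```text
t: 1.78
eef_pos: [0.2817, -0.5077, 0.181]
tool_rot: [-0.001, 0.984, 0.176, 0.0]
contact_force: [-0.8, -0.4, 0.4]
gripper_width: 0.682
```

Run:
```python
from h import *
st();y=np.radians(110)
print(to([.3615,-.410,.13],y)); print(to([.3615,-.410,.066]))
```

```text
t 1.78 p [ 0.2817 -0.5077  0.181 ] rot [[0.938, 0.346, 0.0], [0.346, -0.938, 0.001], [0.001, -0.001, -1.0]] w 0.682 F [-0.8 -0.4  0.4]
(array([ 0.543, -0.32 ,  0.256]), array([-0.   , -0.   ,  0.001]))
[ 0.543 -0.319  0.576]
```

Call:
jog_arm([
  {"x": 0.54,"y": -0.32,"z": 0.1,"wx": 0,"wy": 0,"wz": 0},
  {"x": 0.543,"y": -0.32,"z": 0.15,"wx": 0,"wy": 0,"wz": 0},
  {"x": 0.543,"y": -0.32,"z": 0.2,"wx": 0,"wy": 0,"wz": 0},
  {"x": 0.543,"y": -0.32,"z": 0.25,"wx": 0,"wy": 0,"wz": 0},
  {"x": 0.543,"y": -0.32,"z": 0.25,"wx": 0,"wy": 0,"wz": 0},
  {"x": 0.543,"y": -0.32,"z": 0.35,"wx": 0,"wy": 0,"wz": 0},
  {"x": 0.543,"y": -0.32,"z": 0.45,"wx": 0,"wy": 0,"wz": 0},
  {"x": 0.543,"y": -0.32,"z": 0.53,"wx": 0,"wy": 0,"wz": 0},
  {"x": 0.543,"y": -0.32,"z": 0.575,"wx": 0,"wy": 0,"wz": 0},
  {"x": 0.543,"y": -0.32,"z": 0.575,"wx": 0,"wy": 0,"wz": 0},
])

```text
t: 2.62
eef_pos: [0.3593, -0.4112, 0.0649]
tool_rot: [-0.001, 0.985, 0.174, -0.001]
contact_force: [0.2, -0.4, 0.2]
gripper_width: 0.684
```

Call:
jog_arm([
  {"x": 0,"y": 0,"z": 0,"wx": 0,"wy": 0,"wz": 0},
  {"x": 0,"y": 0,"z": 0,"wx": 0,"wy": 0,"wz": 0},
  {"x": 0,"y": 0,"z": 0,"wx": 0,"wy": 0,"wz": 0},
  {"x": 0,"y": 0,"z": 0,"wx": 0,"wy": 0,"wz": 0},
  {"x": 0,"y": 0,"z": 0,"wx": 0,"wy": 0,"wz": 0},
  {"x": 0,"y": 0,"z": 0,"wx": 0,"wy": 0,"wz": 0},
], hand=-1)

```text
t: 3.12
eef_pos: [0.3596, -0.4121, 0.0659]
tool_rot: [-0.0, 0.985, 0.174, -0.001]
contact_force: [-1.9, -0.9, 5.9]
gripper_width: 0.463
```

```bash
cat > slots.py <<'E'
import sys
from h import *
O=np.array([.517,-.053]); e=np.array([-.33,.944]); f=np.array([-.944,-.33])
def slot(i):
    a,b=[(.038,.031),(.038,-.031),(-.038,.031),(-.038,-.031)][i]; return O+a*e+b*f
if __name__=='__main__':
    st(); s=slot(int(sys.argv[1])); print(np.round(s,4))
    print(to([*s,.17],np.radians(110))); print(to([*s,.029]))
E
python3 slots.py 1
```

```text
t 3.12 p [ 0.3596 -0.4121  0.0659] rot [[0.939, 0.343, -0.001], [0.343, -0.939, 0.0], [-0.001, -0.001, -1.0]] w 0.463 F [-1.9 -0.9  5.9]
[ 0.5337 -0.0069]
(array([ 1.513, -1.605, -0.521]), array([-0.,  0.,  0.]))
[ 1.513 -1.604  0.184]
```

Call:
jog_arm([
  {"x": 0,"y": 0,"z": -0.1,"wx": 0,"wy": 0,"wz": 0},
  {"x": 0,"y": 0,"z": -0.25,"wx": 0,"wy": 0,"wz": 0},
  {"x": 0,"y": 0,"z": -0.4,"wx": 0,"wy": 0,"wz": 0},
  {"x": 0,"y": 0,"z": -0.55,"wx": 0,"wy": 0,"wz": 0},
  {"x": 0.15,"y": -0.15,"z": -0.55,"wx": 0,"wy": 0,"wz": 0},
  {"x": 0.3,"y": -0.3,"z": -0.55,"wx": 0,"wy": 0,"wz": 0},
  {"x": 0.45,"y": -0.45,"z": -0.55,"wx": 0,"wy": 0,"wz": 0},
  {"x": 0.6,"y": -0.6,"z": -0.55,"wx": 0,"wy": 0,"wz": 0},
  {"x": 0.7,"y": -0.75,"z": -0.55,"wx": 0,"wy": 0,"wz": 0},
  {"x": 0.8,"y": -0.9,"z": -0.55,"wx": 0,"wy": 0,"wz": 0},
  {"x": 0.8,"y": -0.9,"z": -0.55,"wx": 0,"wy": 0,"wz": 0},
])

```text
t: 4.03
eef_pos: [0.4503, -0.1798, 0.1761]
tool_rot: [-0.002, 0.984, 0.18, 0.0]
contact_force: [0.1, -0.1, -0.7]
gripper_width: 0.459
```

```bash
python3 slots.py 1
```

```text
t 4.03 p [ 0.4503 -0.1798  0.1761] rot [[0.935, 0.354, -0.0], [0.354, -0.935, 0.004], [0.001, -0.004, -1.0]] w 0.459 F [ 0.1 -0.1 -0.7]
[ 0.5337 -0.0069]
(array([ 0.696, -0.661,  0.034]), array([-0.001, -0.   ,  0.004]))
[ 0.695 -0.658  0.739]
```

Call:
jog_arm([
  {"x": 0.17,"y": -0.17,"z": 0.02,"wx": 0,"wy": 0,"wz": 0},
  {"x": 0.35,"y": -0.34,"z": 0.02,"wx": 0,"wy": 0,"wz": 0},
  {"x": 0.52,"y": -0.5,"z": 0.02,"wx": 0,"wy": 0,"wz": 0},
  {"x": 0.695,"y": -0.66,"z": 0.1,"wx": 0,"wy": 0,"wz": 0.004},
  {"x": 0.695,"y": -0.66,"z": 0.2,"wx": 0,"wy": 0,"wz": 0.004},
  {"x": 0.695,"y": -0.66,"z": 0.32,"wx": 0,"wy": 0,"wz": 0.004},
  {"x": 0.695,"y": -0.66,"z": 0.44,"wx": 0,"wy": 0,"wz": 0.004},
  {"x": 0.695,"y": -0.66,"z": 0.56,"wx": 0,"wy": 0,"wz": 0.004},
  {"x": 0.695,"y": -0.66,"z": 0.65,"wx": 0,"wy": 0,"wz": 0.004},
  {"x": 0.695,"y": -0.66,"z": 0.7,"wx": 0,"wy": 0,"wz": 0.004},
  {"x": 0.695,"y": -0.66,"z": 0.735,"wx": 0,"wy": 0,"wz": 0.004},
  {"x": 0.695,"y": -0.66,"z": 0.742,"wx": 0,"wy": 0,"wz": 0.004},
])

```text
t: 5.03
eef_pos: [0.5331, -0.0066, 0.0276]
tool_rot: [-0.002, 0.985, 0.174, -0.0]
contact_force: [-0.8, 0.7, -1.3]
gripper_width: 0.463
```

Run:
```python
from h import *
st(); a=snap('scene','s1'); b=snap('top','t1')
A=cv2.resize(a[80:345,110:375],(450,450),interpolation=cv2.INTER_CUBIC);B=cv2.resize(b[140:280,105:385],(350,175),interpolation=cv2.INTER_CUBIC)
c=np.zeros((450,800,3),np.uint8);c[:,:450]=A;c[:175,450:]=B; cv2.imwrite('pics/c2.png',c[:,:,::-1])
```

```text
t 5.03 p [ 0.5331 -0.0066  0.0276] rot [[0.94, 0.342, -0.002], [0.342, -0.94, 0.004], [-0.0, -0.004, -1.0]] w 0.463 F [-0.8  0.7 -1.3]
```

View pics/c2.png

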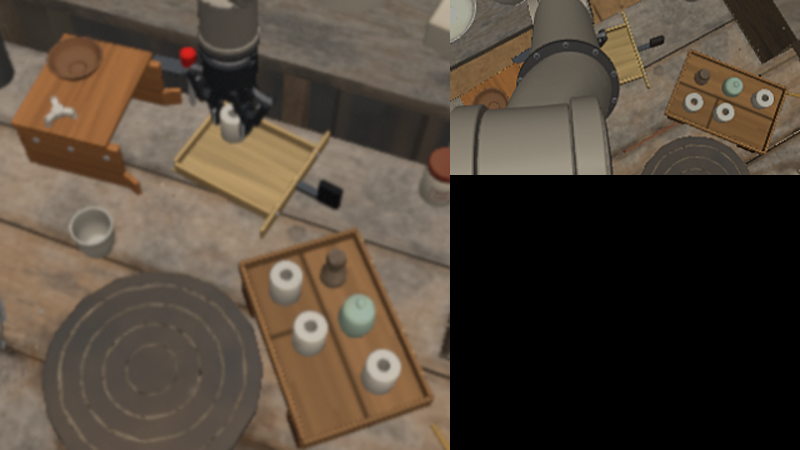

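The scene view shows the held prop low in the tray's far corner (230,125 in the crop). Three props are left in the crate, with the jar and stamp undisturbed.

Call:
jog_arm([
  {"x": 0,"y": 0,"z": 0,"wx": 0,"wy": 0,"wz": 0},
  {"x": 0,"y": 0,"z": 0,"wx": 0,"wy": 0,"wz": 0},
  {"x": 0,"y": 0,"z": 0,"wx": 0,"wy": 0,"wz": 0},
  {"x": 0,"y": 0,"z": -0.15,"wx": 0,"wy": 0,"wz": 0},
  {"x": 0,"y": 0,"z": -0.35,"wx": 0,"wy": 0,"wz": 0},
  {"x": 0,"y": 0,"z": -0.55,"wx": 0,"wy": 0,"wz": 0},
  {"x": -0.1,"y": 0.2,"z": -0.65,"wx": 0,"wy": 0,"wz": 0},
  {"x": -0.3,"y": 0.4,"z": -0.65,"wx": 0,"wy": 0,"wz": 0},
  {"x": -0.5,"y": 0.6,"z": -0.65,"wx": 0,"wy": 0,"wz": 0},
  {"x": -0.7,"y": 0.8,"z": -0.65,"wx": 0,"wy": 0,"wz": 0},
  {"x": -0.8,"y": 0.95,"z": -0.65,"wx": 0,"wy": 0,"wz": 0},
  {"x": -0.8,"y": 0.95,"z": -0.65,"wx": 0,"wy": 0,"wz": 0},
], hand=0.36)

```text
t: 6.13
eef_pos: [0.4488, -0.2389, 0.1588]
tool_rot: [-0.001, 0.985, 0.174, 0.001]
contact_force: [0.6, -1.1, 0.8]
gripper_width: 0.678
```

Run:
```python
from obs import *
props()
st();y=np.radians(110)
print(to([.4225,-.427,.13],y)); print(to([.4225,-.427,.066]))
```

```text
top [352.4 220.8] 0.59 [ 0.4214 -0.4282  0.046 ]
top [208.4 182.6] 0.49 [ 0.5272 -0.0027  0.046 ]
scn [249.8 155.5] 0.89 [ 0.5301 -0.0225  0.046 ]
scn [332.8 306.2] 0.83 [ 0.421  -0.4315  0.046 ]
scn [288.3 278.7] 0.82 [ 0.3901 -0.3282  0.046 ]
scn [278.4 252.4] 0.56 [ 0.4134 -0.2687  0.046 ]
t 6.33 p [ 0.4493 -0.2383  0.1584] rot [[0.941, 0.339, 0.001], [0.339, -0.941, 0.003], [0.002, -0.003, -1.0]] w 0.68 F [0.3 1.7 0.5]
(array([-0.446,  0.843,  0.138]), array([-0.001, -0.001, -0.001]))
[-0.446  0.844  0.458]
```

Call:
jog_arm([
  {"x": -0.1,"y": 0.2,"z": 0,"wx": 0,"wy": 0,"wz": 0},
  {"x": -0.2,"y": 0.4,"z": 0,"wx": 0,"wy": 0,"wz": 0},
  {"x": -0.35,"y": 0.6,"z": 0,"wx": 0,"wy": 0,"wz": 0},
  {"x": -0.446,"y": 0.75,"z": 0,"wx": 0,"wy": 0,"wz": 0},
  {"x": -0.446,"y": 0.844,"z": 0.05,"wx": 0,"wy": 0,"wz": 0},
  {"x": -0.446,"y": 0.844,"z": 0.14,"wx": 0,"wy": 0,"wz": 0},
  {"x": -0.446,"y": 0.844,"z": 0.14,"wx": 0,"wy": 0,"wz": 0},
  {"x": -0.446,"y": 0.844,"z": 0.25,"wx": 0,"wy": 0,"wz": 0},
  {"x": -0.446,"y": 0.844,"z": 0.36,"wx": 0,"wy": 0,"wz": 0},
  {"x": -0.446,"y": 0.844,"z": 0.43,"wx": 0,"wy": 0,"wz": 0},
  {"x": -0.446,"y": 0.844,"z": 0.456,"wx": 0,"wy": 0,"wz": 0},
  {"x": -0.446,"y": 0.844,"z": 0.456,"wx": 0,"wy": 0,"wz": 0},
])

```text
t: 7.33
eef_pos: [0.4235, -0.4244, 0.0659]
tool_rot: [-0.003, 0.985, 0.174, 0.001]
contact_force: [0.6, 0.9, 0.8]
gripper_width: 0.679
```

Call:
jog_arm([
  {"x": 0,"y": 0,"z": 0,"wx": 0,"wy": 0,"wz": 0},
  {"x": 0,"y": 0,"z": 0,"wx": 0,"wy": 0,"wz": 0},
  {"x": 0,"y": 0,"z": 0,"wx": 0,"wy": 0,"wz": 0},
  {"x": 0,"y": 0,"z": 0,"wx": 0,"wy": 0,"wz": 0},
  {"x": 0,"y": 0,"z": 0,"wx": 0,"wy": 0,"wz": 0},
  {"x": 0,"y": 0,"z": -0.15,"wx": 0,"wy": 0,"wz": 0},
  {"x": 0,"y": 0,"z": -0.35,"wx": 0,"wy": 0,"wz": 0},
  {"x": 0,"y": 0,"z": -0.55,"wx": 0,"wy": 0,"wz": 0},
  {"x": 0.05,"y": -0.15,"z": -0.65,"wx": 0,"wy": 0,"wz": 0},
  {"x": 0.15,"y": -0.35,"z": -0.65,"wx": 0,"wy": 0,"wz": 0},
  {"x": 0.3,"y": -0.55,"z": -0.65,"wx": 0,"wy": 0,"wz": 0},
  {"x": 0.45,"y": -0.75,"z": -0.65,"wx": 0,"wy": 0,"wz": 0},
], hand=-1)

```text
t: 8.33
eef_pos: [0.4506, -0.2712, 0.1978]
tool_rot: [-0.002, 0.985, 0.172, 0.001]
contact_force: [0.7, -0.1, -1.0]
gripper_width: 0.46
```

```bash
python3 slots.py 3
```

```text
t 8.33 p [ 0.4506 -0.2712  0.1978] rot [[0.941, 0.34, 0.001], [0.34, -0.941, 0.005], [0.003, -0.004, -1.0]] w 0.46 F [ 0.7 -0.1 -1. ]
[ 0.5588 -0.0786]
(array([ 0.835, -0.721,  0.144]), array([-0.001, -0.001, -0.001]))
[ 0.834 -0.719  0.849]
```

Call:
jog_arm([
  {"x": 0.17,"y": -0.15,"z": 0.02,"wx": 0,"wy": 0,"wz": 0},
  {"x": 0.35,"y": -0.3,"z": 0.05,"wx": 0,"wy": 0,"wz": 0},
  {"x": 0.52,"y": -0.45,"z": 0.1,"wx": 0,"wy": 0,"wz": 0},
  {"x": 0.7,"y": -0.6,"z": 0.15,"wx": 0,"wy": 0,"wz": 0},
  {"x": 0.835,"y": -0.72,"z": 0.22,"wx": 0,"wy": 0,"wz": 0},
  {"x": 0.835,"y": -0.72,"z": 0.35,"wx": 0,"wy": 0,"wz": 0},
  {"x": 0.835,"y": -0.72,"z": 0.5,"wx": 0,"wy": 0,"wz": 0},
  {"x": 0.835,"y": -0.72,"z": 0.65,"wx": 0,"wy": 0,"wz": 0},
  {"x": 0.835,"y": -0.72,"z": 0.75,"wx": 0,"wy": 0,"wz": 0},
  {"x": 0.835,"y": -0.72,"z": 0.81,"wx": 0,"wy": 0,"wz": 0},
  {"x": 0.835,"y": -0.72,"z": 0.845,"wx": 0,"wy": 0,"wz": 0},
  {"x": 0.835,"y": -0.72,"z": 0.856,"wx": 0,"wy": 0,"wz": 0},
])

```text
t: 9.33
eef_pos: [0.5584, -0.0784, 0.0274]
tool_rot: [-0.002, 0.985, 0.172, 0.0]
contact_force: [-6.5, 0.8, 11.8]
gripper_width: 0.464
```

Call:
jog_arm([
  {"x": 0,"y": 0,"z": 0,"wx": 0,"wy": 0,"wz": 0},
  {"x": 0,"y": 0,"z": 0,"wx": 0,"wy": 0,"wz": 0},
  {"x": 0,"y": 0,"z": 0,"wx": 0,"wy": 0,"wz": 0},
  {"x": 0,"y": 0,"z": -0.15,"wx": 0,"wy": 0,"wz": 0},
  {"x": 0,"y": 0,"z": -0.35,"wx": 0,"wy": 0,"wz": 0},
  {"x": 0,"y": 0,"z": -0.55,"wx": 0,"wy": 0,"wz": 0},
  {"x": -0.15,"y": 0.1,"z": -0.65,"wx": 0,"wy": 0,"wz": 0},
  {"x": -0.3,"y": 0.25,"z": -0.65,"wx": 0,"wy": 0,"wz": 0},
  {"x": -0.5,"y": 0.4,"z": -0.65,"wx": 0,"wy": 0,"wz": 0},
  {"x": -0.7,"y": 0.55,"z": -0.65,"wx": 0,"wy": 0,"wz": 0},
  {"x": -0.75,"y": 0.6,"z": -0.65,"wx": 0,"wy": 0,"wz": 0},
], hand=0.36)

```text
t: 10.25
eef_pos: [0.4559, -0.246, 0.158]
tool_rot: [-0.001, 0.985, 0.171, 0.0]
contact_force: [0.3, 0.6, -0.8]
gripper_width: 0.678
```

Run:
```python
from obs import *
props()
st();y=np.radians(110)
print(to([.391,-.3365,.13],y)); print(to([.391,-.3365,.066]))
```

```text
top [233.8 176.3] 0.62 [ 0.548  -0.0774  0.046 ]
top [210.9 183.4] 0.62 [ 0.5249 -0.0102  0.046 ]
top [267.4 171.3] 0.46 [ 0.5654 -0.1773  0.046 ]
scn [290.4 277.9] 0.87 [ 0.3947 -0.3296  0.046 ]
scn [246.4 158. ] 0.63 [ 0.5187 -0.0232  0.046 ]
scn [271.9 175.9] 0.61 [ 0.5329 -0.1049  0.046 ]
t 10.45 p [ 0.4581 -0.2438  0.1577] rot [[0.942, 0.337, 0.001], [0.337, -0.942, 0.004], [0.002, -0.003, -1.0]] w 0.675 F [ 0.2  1.5 -0.6]
(array([-0.472,  0.324,  0.136]), array([-0.001, -0.001, -0.002]))
[-0.473  0.325  0.456]
```

Call:
jog_arm([
  {"x": -0.15,"y": 0.1,"z": 0,"wx": 0,"wy": 0,"wz": 0},
  {"x": -0.3,"y": 0.22,"z": 0,"wx": 0,"wy": 0,"wz": 0},
  {"x": -0.472,"y": 0.325,"z": 0.05,"wx": 0,"wy": 0,"wz": 0},
  {"x": -0.472,"y": 0.325,"z": 0.14,"wx": 0,"wy": 0,"wz": 0},
  {"x": -0.472,"y": 0.325,"z": 0.14,"wx": 0,"wy": 0,"wz": 0},
  {"x": -0.472,"y": 0.325,"z": 0.25,"wx": 0,"wy": 0,"wz": 0},
  {"x": -0.472,"y": 0.325,"z": 0.36,"wx": 0,"wy": 0,"wz": 0},
  {"x": -0.472,"y": 0.325,"z": 0.43,"wx": 0,"wy": 0,"wz": 0},
  {"x": -0.472,"y": 0.325,"z": 0.456,"wx": 0,"wy": 0,"wz": 0},
  {"x": -0.472,"y": 0.325,"z": 0.456,"wx": 0,"wy": 0,"wz": 0},
])

```text
t: 11.28
eef_pos: [0.3925, -0.3343, 0.0657]
tool_rot: [-0.003, 0.985, 0.173, 0.001]
contact_force: [-0.2, 0.4, 0.5]
gripper_width: 0.68
```

Call:
jog_arm([
  {"x": 0,"y": 0,"z": 0,"wx": 0,"wy": 0,"wz": 0},
  {"x": 0,"y": 0,"z": 0,"wx": 0,"wy": 0,"wz": 0},
  {"x": 0,"y": 0,"z": 0,"wx": 0,"wy": 0,"wz": 0},
  {"x": 0,"y": 0,"z": 0,"wx": 0,"wy": 0,"wz": 0},
  {"x": 0,"y": 0,"z": 0,"wx": 0,"wy": 0,"wz": 0},
  {"x": 0,"y": 0,"z": -0.15,"wx": 0,"wy": 0,"wz": 0},
  {"x": 0,"y": 0,"z": -0.35,"wx": 0,"wy": 0,"wz": 0},
  {"x": 0,"y": 0,"z": -0.55,"wx": 0,"wy": 0,"wz": 0},
  {"x": 0.1,"y": -0.15,"z": -0.65,"wx": 0,"wy": 0,"wz": 0},
  {"x": 0.2,"y": -0.35,"z": -0.65,"wx": 0,"wy": 0,"wz": 0},
  {"x": 0.35,"y": -0.55,"z": -0.65,"wx": 0,"wy": 0,"wz": 0},
  {"x": 0.45,"y": -0.75,"z": -0.65,"wx": 0,"wy": 0,"wz": 0},
], hand=-1)

```text
t: 12.28
eef_pos: [0.4247, -0.1763, 0.1978]
tool_rot: [-0.002, 0.985, 0.172, 0.002]
contact_force: [0.1, 0.4, -0.8]
gripper_width: 0.457
```

```bash
python3 slots.py 0
```

```text
t 12.28 p [ 0.4247 -0.1763  0.1978] rot [[0.941, 0.339, 0.003], [0.339, -0.941, 0.004], [0.005, -0.003, -1.0]] w 0.457 F [ 0.1  0.4 -0.8]
[ 0.4752 -0.0274]
(array([ 0.489, -0.615,  0.143]), array([-0.001, -0.001, -0.001]))
[ 0.486 -0.613  0.848]
```

Call:
jog_arm([
  {"x": 0.15,"y": -0.15,"z": 0.02,"wx": 0,"wy": 0,"wz": 0},
  {"x": 0.3,"y": -0.3,"z": 0.05,"wx": 0,"wy": 0,"wz": 0},
  {"x": 0.42,"y": -0.45,"z": 0.1,"wx": 0,"wy": 0,"wz": 0},
  {"x": 0.488,"y": -0.6,"z": 0.15,"wx": 0,"wy": 0,"wz": 0},
  {"x": 0.488,"y": -0.615,"z": 0.22,"wx": 0,"wy": 0,"wz": 0},
  {"x": 0.488,"y": -0.615,"z": 0.35,"wx": 0,"wy": 0,"wz": 0},
  {"x": 0.488,"y": -0.615,"z": 0.5,"wx": 0,"wy": 0,"wz": 0},
  {"x": 0.488,"y": -0.615,"z": 0.65,"wx": 0,"wy": 0,"wz": 0},
  {"x": 0.488,"y": -0.615,"z": 0.75,"wx": 0,"wy": 0,"wz": 0},
  {"x": 0.488,"y": -0.615,"z": 0.81,"wx": 0,"wy": 0,"wz": 0},
  {"x": 0.488,"y": -0.615,"z": 0.845,"wx": 0,"wy": 0,"wz": 0},
  {"x": 0.488,"y": -0.615,"z": 0.853,"wx": 0,"wy": 0,"wz": 0},
])

```text
t: 13.28
eef_pos: [0.4749, -0.0269, 0.0273]
tool_rot: [-0.002, 0.985, 0.172, 0.001]
contact_force: [-0.6, -0.1, -1.9]
gripper_width: 0.461
```

Call:
jog_arm([
  {"x": 0,"y": 0,"z": 0,"wx": 0,"wy": 0,"wz": 0},
  {"x": 0,"y": 0,"z": 0,"wx": 0,"wy": 0,"wz": 0},
  {"x": 0,"y": 0,"z": 0,"wx": 0,"wy": 0,"wz": 0},
  {"x": 0,"y": 0,"z": -0.15,"wx": 0,"wy": 0,"wz": 0},
  {"x": 0,"y": 0,"z": -0.35,"wx": 0,"wy": 0,"wz": 0},
  {"x": 0,"y": 0,"z": -0.55,"wx": 0,"wy": 0,"wz": 0},
  {"x": 0.1,"y": 0.1,"z": -0.65,"wx": 0,"wy": 0,"wz": 0},
  {"x": 0.2,"y": 0.25,"z": -0.65,"wx": 0,"wy": 0,"wz": 0},
  {"x": 0.3,"y": 0.4,"z": -0.65,"wx": 0,"wy": 0,"wz": 0},
  {"x": 0.4,"y": 0.4,"z": -0.65,"wx": 0,"wy": 0,"wz": 0},
  {"x": 0.5,"y": 0.4,"z": -0.65,"wx": 0,"wy": 0,"wz": 0},
], hand=0.36)

```text
t: 14.2
eef_pos: [0.5974, -0.0716, 0.1585]
tool_rot: [-0.001, 0.985, 0.17, 0.002]
contact_force: [-0.1, 1.5, 0.1]
gripper_width: 0.68
```

Run:
```python
from obs import *
props()
st();y=np.radians(110)
print(to([.412,-.267,.13],y)); print(to([.412,-.267,.066]))
a=snap('scene','s1'); b=snap('top','t1')
A=cv2.resize(a[80:345,110:375],(450,450),interpolation=cv2.INTER_CUBIC);B=cv2.resize(b[140:280,105:385],(350,175),interpolation=cv2.INTER_CUBIC)
c=np.zeros((450,800,3),np.uint8);c[:,:450]=A;c[:175,450:]=B; cv2.imwrite('pics/c3.png',c[:,:,::-1])
```

```text
top [297.9 222.1] 0.71 [ 0.4147 -0.268   0.046 ]
scn [276.3 251.5] 0.82 [ 0.4113 -0.2642  0.046 ]
scn [231.7 176.3] 0.76 [ 0.4567 -0.0442  0.046 ]
scn [248.4 159.9] 0.65 [ 0.5188 -0.031   0.046 ]
scn [275.2 175.7] 0.55 [ 0.5395 -0.1095  0.046 ]
t 14.4 p [ 0.5958 -0.0685  0.1578] rot [[0.941, 0.34, 0.002], [0.34, -0.941, 0.004], [0.004, -0.003, -1.0]] w 0.679 F [-0.2 -0.3 -0.3]
(array([-1.202,  0.622,  0.133]), array([-0.001, -0.001, -0.001]))
[-1.203  0.623  0.453]
```

View pics/c3.png

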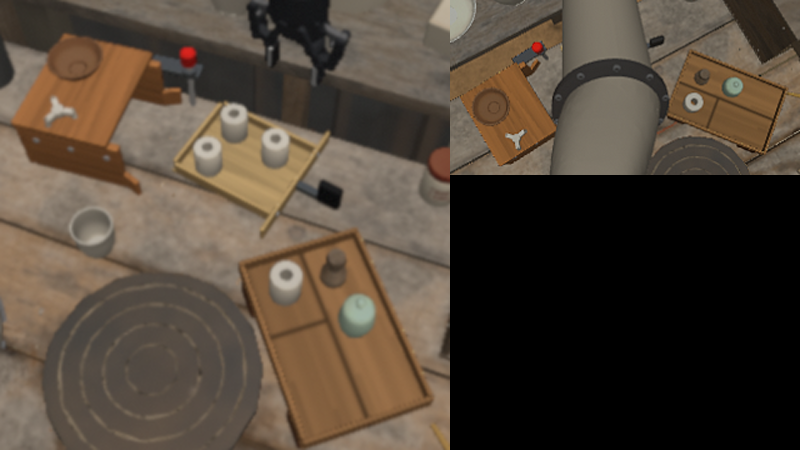

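The view shows three props standing in the tray (234,115; 207,150; 275,142). The last one in the crate (286,278) hasn't moved.

Call:
jog_arm([
  {"x": -0.2,"y": 0.1,"z": 0,"wx": 0,"wy": 0,"wz": 0},
  {"x": -0.4,"y": 0.2,"z": 0,"wx": 0,"wy": 0,"wz": 0},
  {"x": -0.6,"y": 0.3,"z": 0,"wx": 0,"wy": 0,"wz": 0},
  {"x": -0.8,"y": 0.4,"z": 0,"wx": 0,"wy": 0,"wz": 0},
  {"x": -1.0,"y": 0.5,"z": 0,"wx": 0,"wy": 0,"wz": 0},
  {"x": -1.0,"y": 0.6,"z": 0,"wx": 0,"wy": 0,"wz": 0},
  {"x": -1.0,"y": 0.62,"z": 0,"wx": 0,"wy": 0,"wz": 0},
  {"x": -1.0,"y": 0.62,"z": 0,"wx": 0,"wy": 0,"wz": 0},
])

```text
t: 15.17
eef_pos: [0.4474, -0.2561, 0.1572]
tool_rot: [-0.001, 0.986, 0.169, 0.001]
contact_force: [0.8, 0.7, 0.3]
gripper_width: 0.68
```

Run:
```python
from h import *
st();y=np.radians(110)
print(to([.412,-.267,.13],y)); print(to([.412,-.267,.066]))
```

```text
t 15.17 p [ 0.4474 -0.2561  0.1572] rot [[0.943, 0.334, 0.002], [0.334, -0.943, 0.002], [0.002, -0.001, -1.0]] w 0.68 F [0.8 0.7 0.3]
(array([-0.185, -0.008,  0.135]), array([-0.   , -0.001, -0.003]))
[-0.186 -0.007  0.455]
```

Call:
jog_arm([
  {"x": -0.1,"y": -0.01,"z": 0.05,"wx": 0,"wy": 0,"wz": 0},
  {"x": -0.185,"y": -0.01,"z": 0.13,"wx": 0,"wy": 0,"wz": 0},
  {"x": -0.185,"y": -0.008,"z": 0.14,"wx": 0,"wy": 0,"wz": 0},
  {"x": -0.185,"y": -0.008,"z": 0.25,"wx": 0,"wy": 0,"wz": 0},
  {"x": -0.185,"y": -0.008,"z": 0.36,"wx": 0,"wy": 0,"wz": 0},
  {"x": -0.185,"y": -0.008,"z": 0.43,"wx": 0,"wy": 0,"wz": 0},
  {"x": -0.185,"y": -0.008,"z": 0.455,"wx": 0,"wy": 0,"wz": 0},
  {"x": -0.185,"y": -0.008,"z": 0.455,"wx": 0,"wy": 0,"wz": 0},
])

```text
t: 15.83
eef_pos: [0.4123, -0.2651, 0.0653]
tool_rot: [-0.002, 0.985, 0.17, 0.0]
contact_force: [-0.1, -0.2, 0.0]
gripper_width: 0.682
```

Call:
jog_arm([
  {"x": 0,"y": 0,"z": 0,"wx": 0,"wy": 0,"wz": 0},
  {"x": 0,"y": 0,"z": 0,"wx": 0,"wy": 0,"wz": 0},
  {"x": 0,"y": 0,"z": 0,"wx": 0,"wy": 0,"wz": 0},
  {"x": 0,"y": 0,"z": 0,"wx": 0,"wy": 0,"wz": 0},
  {"x": 0,"y": 0,"z": 0,"wx": 0,"wy": 0,"wz": 0},
  {"x": 0,"y": 0,"z": -0.15,"wx": 0,"wy": 0,"wz": 0},
  {"x": 0,"y": 0,"z": -0.35,"wx": 0,"wy": 0,"wz": 0},
  {"x": 0,"y": 0,"z": -0.55,"wx": 0,"wy": 0,"wz": 0},
  {"x": 0.1,"y": -0.1,"z": -0.65,"wx": 0,"wy": 0,"wz": 0},
  {"x": 0.2,"y": -0.2,"z": -0.65,"wx": 0,"wy": 0,"wz": 0},
  {"x": 0.3,"y": -0.3,"z": -0.65,"wx": 0,"wy": 0,"wz": 0},
  {"x": 0.4,"y": -0.4,"z": -0.65,"wx": 0,"wy": 0,"wz": 0},
], hand=-1)

```text
t: 16.83
eef_pos: [0.4611, -0.1627, 0.1967]
tool_rot: [-0.001, 0.985, 0.17, 0.001]
contact_force: [0.4, -0.8, -1.6]
gripper_width: 0.466
```

```bash
python3 slots.py 2
```

```text
t 16.83 p [ 0.4611 -0.1627  0.1967] rot [[0.942, 0.335, 0.002], [0.335, -0.942, 0.003], [0.002, -0.002, -1.0]] w 0.466 F [ 0.4 -0.8 -1.6]
[ 0.5003 -0.0991]
(array([ 0.291, -0.234,  0.135]), array([-0.001, -0.001, -0.002]))
[ 0.289 -0.232  0.84 ]
```

Call:
jog_arm([
  {"x": 0.1,"y": -0.1,"z": 0.02,"wx": 0,"wy": 0,"wz": 0},
  {"x": 0.2,"y": -0.2,"z": 0.05,"wx": 0,"wy": 0,"wz": 0},
  {"x": 0.29,"y": -0.234,"z": 0.12,"wx": 0,"wy": 0,"wz": 0},
  {"x": 0.29,"y": -0.234,"z": 0.22,"wx": 0,"wy": 0,"wz": 0},
  {"x": 0.29,"y": -0.234,"z": 0.35,"wx": 0,"wy": 0,"wz": 0},
  {"x": 0.29,"y": -0.234,"z": 0.5,"wx": 0,"wy": 0,"wz": 0},
  {"x": 0.29,"y": -0.234,"z": 0.65,"wx": 0,"wy": 0,"wz": 0},
  {"x": 0.29,"y": -0.234,"z": 0.74,"wx": 0,"wy": 0,"wz": 0},
  {"x": 0.29,"y": -0.234,"z": 0.8,"wx": 0,"wy": 0,"wz": 0},
  {"x": 0.29,"y": -0.234,"z": 0.835,"wx": 0,"wy": 0,"wz": 0},
  {"x": 0.29,"y": -0.234,"z": 0.847,"wx": 0,"wy": 0,"wz": 0},
  {"x": 0.29,"y": -0.234,"z": 0.847,"wx": 0,"wy": 0,"wz": 0},
])

```text
t: 17.83
eef_pos: [0.5007, -0.0988, 0.0278]
tool_rot: [-0.001, 0.985, 0.17, 0.001]
contact_force: [-0.0, 0.2, -1.6]
gripper_width: 0.463
```

Call:
jog_arm([
  {"x": 0,"y": 0,"z": 0,"wx": 0,"wy": 0,"wz": 0},
  {"x": 0,"y": 0,"z": 0,"wx": 0,"wy": 0,"wz": 0},
  {"x": 0,"y": 0,"z": 0,"wx": 0,"wy": 0,"wz": 0},
  {"x": 0,"y": 0,"z": -0.15,"wx": 0,"wy": 0,"wz": 0},
  {"x": 0,"y": 0,"z": -0.35,"wx": 0,"wy": 0,"wz": 0},
  {"x": 0,"y": 0,"z": -0.55,"wx": 0,"wy": 0,"wz": 0},
  {"x": 0,"y": 0,"z": -0.75,"wx": 0,"wy": 0,"wz": 0},
  {"x": 0.2,"y": 0,"z": -0.9,"wx": 0,"wy": 0,"wz": 0},
  {"x": 0.4,"y": 0,"z": -0.95,"wx": 0,"wy": 0,"wz": 0},
  {"x": 0.6,"y": 0,"z": -0.95,"wx": 0,"wy": 0,"wz": 0},
  {"x": 0.75,"y": 0,"z": -0.95,"wx": 0,"wy": 0,"wz": 0},
  {"x": 0.75,"y": 0,"z": -0.95,"wx": 0,"wy": 0,"wz": 0},
], hand=0.1)

```text
t: 18.83
eef_pos: [0.6471, -0.0449, 0.2194]
tool_rot: [-0.002, 0.985, 0.172, 0.004]
contact_force: [0.4, 0.7, 0.4]
gripper_width: 0.551
```

Run:
```python
from h import *
st()
a=snap('scene','s1'); b=snap('top','t1')
A=cv2.resize(a[80:280,110:330],(440,400),interpolation=cv2.INTER_CUBIC);B=cv2.resize(b[140:280,105:285],(360,280),interpolation=cv2.INTER_CUBIC)
c=np.zeros((400,800,3),np.uint8);c[:,:440]=A;c[:280,440:]=B; cv2.imwrite('pics/c4.png',c[:,:,::-1])
print(to([.5235,.083,.16],np.radians(32.5)),to([.5235,.083,.16],np.radians(122.5)))
for n in ['tray','tray_grip','rack','bolt_knob']:
    for c,s in (('scene',a),('top',b)):
        print(n,c,[(np.round(r['location'],1).tolist(),round(r['confidence'],2)) for r in finder.place_of(c,n)[:3]])
```

```text
t 18.83 p [ 0.6471 -0.0449  0.2194] rot [[0.941, 0.338, 0.008], [0.338, -0.941, 0.006], [0.009, -0.003, -1.0]] w 0.551 F [0.4 0.7 0.4]
(array([-0.34 , -0.816,  0.292]), array([-0.001, -0.   ,  0.429])) (array([-0.34 , -0.816,  0.292]), array([-0.001, -0.001, -0.071]))
tray scene [([255.5, 175.8], 0.76), ([220.8, 113.5], 0.41)]
tray top []
tray_grip scene [([303.1, 189.1], 0.61)]
tray_grip top [([270.9, 172.3], 0.42)]
rack scene [([177.5, 159.7], 0.9), ([273.7, 176.3], 0.51)]
rack top [([166.9, 227.1], 0.92)]
bolt_knob scene [([222.1, 114.0], 0.61), ([304.0, 284.9], 0.3)]
bolt_knob top [([176.2, 177.8], 0.41)]
```

View pics/c4.png

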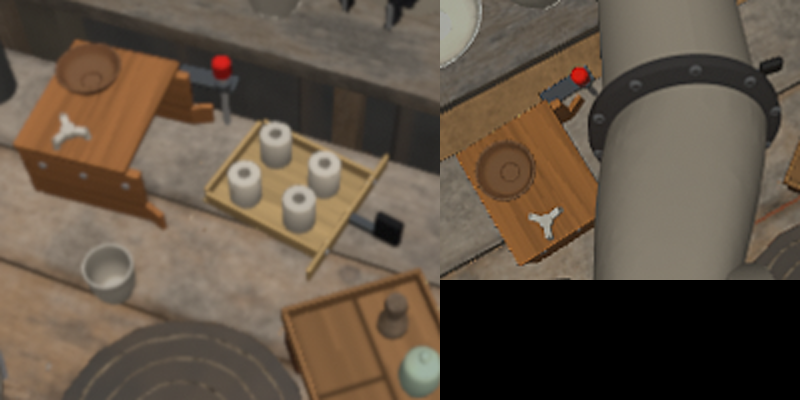

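All four props stand in the tray, and the knob is at about (221,67) in the crop. The shelf behind it may be close to the gripper, so I'll check the clearance.

Run:
```python
from h import *
a=cv2.imread('pics/s0.png')[60:200,140:340]; b=cv2.imread('pics/t0.png')[120:290,90:260]
A=cv2.resize(a,(800,560)[0:2],interpolation=cv2.INTER_CUBIC)
A=cv2.resize(a,None,fx=2.2,fy=2.2,interpolation=cv2.INTER_CUBIC);B=cv2.resize(b,None,fx=2.1,fy=2.1,interpolation=cv2.INTER_CUBIC)
c=np.zeros((360,800,3),np.uint8);c[:A.shape[0],:A.shape[1]]=A;c[:B.shape[0],442:442+B.shape[1]]=B; cv2.imwrite('pics/c5.png',c)
```

```text
(no output)
```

View pics/c5.png

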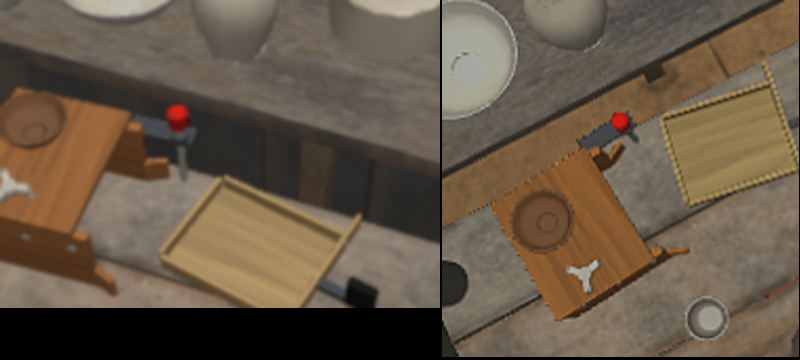

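Run:
```python
from h import *
T=lambda p:((p[0]-442)/2.1+90,p[1]/2.1+120)
for z in (.1,.15,.2,.25,.3):
    o=[]
    for t in ((500,147),(650,65)):
        w=at_z('top',T(t),z); s=proj('scene',w); c=((s[0]-140)*2.2,(s[1]-60)*2.2); o+= [np.round(w[:2],3),'row err', round(c[1]-(45+c[0]*95/440),1)]
    print(z,*o)
k=np.array([.5235,.083])
for z in(.15,.2,.25):
    p,q=[at_z('top',T(t),z)[:2] for t in((500,147),(650,65))]; d=(q-p)/np.linalg.norm(q-p); print(z,'dist knob-edge',abs(np.cross(d,k-p)), 'edge angle',np.degrees(np.arctan2(*d[::-1])))
```

```text
0.1 [0.489 0.246] row err 2.4 [0.607 0.05 ] row err 9.9
0.15 [0.478 0.226] row err -15.0 [0.59  0.041] row err -8.4
0.2 [0.468 0.207] row err -34.1 [0.574 0.031] row err -28.5
0.25 [0.458 0.188] row err -55.1 [0.558 0.022] row err -50.7
0.3 [0.448 0.169] row err -78.4 [0.542 0.013] row err -75.3
0.15 dist knob-edge 0.03549056842833568 edge angle -58.89092945439895
0.2 dist knob-edge 0.016829286296323666 edge angle -58.89092945439895
0.25 dist knob-edge 0.0018319958356882854 edge angle -58.890929454398936<stdin>:10: DeprecationWarning: Arrays of 2-dimensional vectors are deprecated. Use arrays of 3-dimensional vectors instead. (deprecated in NumPy 2.0)
```

Call:
jog_arm([
  {"x": -0.05,"y": -0.2,"z": 0.05,"wx": 0,"wy": 0,"wz": -0.03},
  {"x": -0.15,"y": -0.4,"z": 0.1,"wx": 0,"wy": 0,"wz": -0.07},
  {"x": -0.25,"y": -0.6,"z": 0.15,"wx": 0,"wy": 0,"wz": -0.07},
  {"x": -0.33,"y": -0.8,"z": 0.2,"wx": 0,"wy": 0,"wz": -0.07},
  {"x": -0.34,"y": -0.816,"z": 0.3,"wx": 0,"wy": 0,"wz": -0.07},
  {"x": -0.34,"y": -0.816,"z": 0.35,"wx": 0,"wy": 0,"wz": -0.07},
  {"x": -0.34,"y": -0.816,"z": 0.35,"wx": 0,"wy": 0,"wz": -0.07},
])

```text
t: 19.92
eef_pos: [0.5209, 0.0813, 0.1468]
tool_rot: [-0.001, 0.961, 0.277, -0.0]
contact_force: [0.4, -0.4, -0.5]
gripper_width: 0.546
```

Run:
```python
from h import *
st()
a=snap('scene','s1')
cv2.imwrite('pics/c6.png',cv2.resize(a[60:200,140:340],(600,420),interpolation=cv2.INTER_CUBIC)[:,:,::-1])
print(to([.524,.0833,.098],np.radians(122.5)))
```

```text
t 19.92 p [0.5209 0.0813 0.1468] rot [[0.846, 0.533, -0.001], [0.533, -0.846, 0.001], [-0.0, -0.001, -1.0]] w 0.546 F [ 0.4 -0.4 -0.5]
(array([ 0.013, -0.007,  0.25 ]), array([-0.   , -0.   , -0.002]))
```

View pics/c6.png

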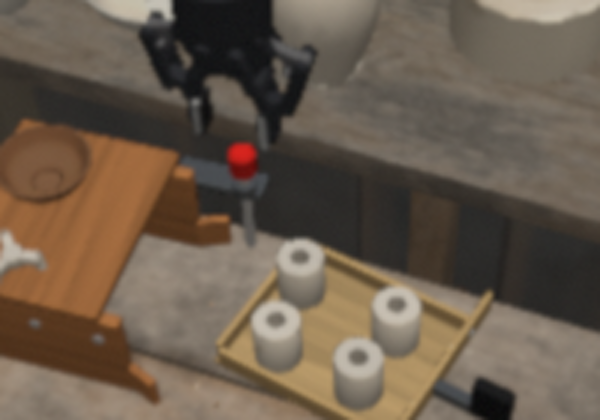

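The fingers straddle the red knob (242,160 in the crop), so I'll descend, grip and pull it up.

Call:
jog_arm([
  {"x": 0.013,"y": -0.007,"z": 0.06,"wx": 0,"wy": 0,"wz": 0},
  {"x": 0.013,"y": -0.007,"z": 0.12,"wx": 0,"wy": 0,"wz": 0},
  {"x": 0.013,"y": -0.007,"z": 0.18,"wx": 0,"wy": 0,"wz": 0},
  {"x": 0.013,"y": -0.007,"z": 0.22,"wx": 0,"wy": 0,"wz": 0},
  {"x": 0.013,"y": -0.007,"z": 0.25,"wx": 0,"wy": 0,"wz": 0},
  {"x": 0.013,"y": -0.007,"z": 0.25,"wx": 0,"wy": 0,"wz": 0},
])

```text
t: 20.47
eef_pos: [0.5231, 0.0829, 0.0963]
tool_rot: [-0.001, 0.961, 0.276, -0.001]
contact_force: [-0.5, -0.5, -1.1]
gripper_width: 0.551
```

Call:
jog_arm([
  {"x": 0,"y": 0,"z": 0,"wx": 0,"wy": 0,"wz": 0},
  {"x": 0,"y": 0,"z": 0,"wx": 0,"wy": 0,"wz": 0},
  {"x": 0,"y": 0,"z": 0,"wx": 0,"wy": 0,"wz": 0},
  {"x": 0,"y": 0,"z": 0,"wx": 0,"wy": 0,"wz": 0},
  {"x": 0,"y": 0,"z": 0,"wx": 0,"wy": 0,"wz": 0},
  {"x": 0,"y": 0,"z": 0,"wx": 0,"wy": 0,"wz": 0},
  {"x": 0,"y": 0,"z": 0,"wx": 0,"wy": 0,"wz": 0},
], hand=-1, grip_force=60)

```text
t: 21.05
eef_pos: [0.5236, 0.0821, 0.0965]
tool_rot: [-0.0, 0.961, 0.276, -0.0]
contact_force: [2.9, -4.1, -2.1]
gripper_width: 0.257
```

Call:
jog_arm([
  {"x": 0,"y": 0,"z": -0.03,"wx": 0,"wy": 0,"wz": 0},
  {"x": 0,"y": 0,"z": -0.06,"wx": 0,"wy": 0,"wz": 0},
  {"x": 0,"y": 0,"z": -0.09,"wx": 0,"wy": 0,"wz": 0},
  {"x": 0,"y": 0,"z": -0.12,"wx": 0,"wy": 0,"wz": 0},
  {"x": 0,"y": 0,"z": -0.15,"wx": 0,"wy": 0,"wz": 0},
  {"x": 0,"y": 0,"z": -0.18,"wx": 0,"wy": 0,"wz": 0},
  {"x": 0,"y": 0,"z": -0.2,"wx": 0,"wy": 0,"wz": 0},
  {"x": 0,"y": 0,"z": -0.22,"wx": 0,"wy": 0,"wz": 0},
  {"x": 0,"y": 0,"z": -0.225,"wx": 0,"wy": 0,"wz": 0},
  {"x": 0,"y": 0,"z": -0.225,"wx": 0,"wy": 0,"wz": 0},
])

```text
t: 21.88
eef_pos: [0.5237, 0.082, 0.142]
tool_rot: [-0.0, 0.961, 0.276, -0.0]
contact_force: [0.7, -3.1, -1.0]
gripper_width: 0.259
```

Call:
jog_arm([
  {"x": 0,"y": 0,"z": 0,"wx": 0,"wy": 0,"wz": 0},
  {"x": 0,"y": 0,"z": 0,"wx": 0,"wy": 0,"wz": 0},
  {"x": 0,"y": 0,"z": 0,"wx": 0,"wy": 0,"wz": 0},
  {"x": 0,"y": 0,"z": 0,"wx": 0,"wy": 0,"wz": 0},
  {"x": 0,"y": 0,"z": -0.15,"wx": 0,"wy": 0,"wz": 0},
  {"x": 0,"y": 0,"z": -0.3,"wx": 0,"wy": 0,"wz": 0},
  {"x": 0,"y": 0,"z": -0.4,"wx": 0,"wy": 0,"wz": 0},
  {"x": -0.1,"y": 0.2,"z": -0.4,"wx": 0,"wy": 0,"wz": 0},
  {"x": -0.2,"y": 0.4,"z": -0.4,"wx": 0,"wy": 0,"wz": 0},
  {"x": -0.3,"y": 0.6,"z": -0.4,"wx": 0,"wy": 0,"wz": 0},
  {"x": -0.4,"y": 0.8,"z": -0.4,"wx": 0,"wy": 0,"wz": 0},
  {"x": -0.5,"y": 1.0,"z": -0.4,"wx": 0,"wy": 0,"wz": 0},
], hand=0.1)

```text
t: 22.88
eef_pos: [0.5435, -0.1269, 0.2223]
tool_rot: [-0.0, 0.961, 0.276, -0.0]
contact_force: [0.9, -0.2, 0.2]
gripper_width: 0.554
```

Run:
```python
from h import *
o=st(); print(np.round(o['q'],2))
a=snap('scene','s2'); b=snap('top','t2')
for n in ['tray_grip','bolt_knob','tray']:
    r={c:finder.place_of(c,n)[:2] for c in('scene','top')}
    print(n,{c:[(np.round(x['location'],1).tolist(),round(x['confidence'],2)) for x in v] for c,v in r.items()})
    if r['scene'] and r['top']: print(np.round(tri(r['scene'][0]['location'],r['top'][0]['location']),4))
A=cv2.resize(a[80:260,140:330],(400,379),interpolation=cv2.INTER_CUBIC);B=cv2.resize(b[120:290,120:290],(379,379),interpolation=cv2.INTER_CUBIC)
cv2.imwrite('pics/c7.png',np.hstack([A,B])[:,:,::-1])
print(to([.5637,-.188,.14],np.radians(19.2)))
```

```text
t 22.88 p [ 0.5435 -0.1269  0.2223] rot [[0.847, 0.531, -0.0], [0.531, -0.847, -0.0], [-0.0, -0.0, -1.0]] w 0.554 F [ 0.9 -0.2  0.2]
[ 0.5   0.33 -0.47  1.82  0.17  1.03 -1.05]
tray_grip {'scene': [([304.5, 187.2], 0.62)], 'top': []}
bolt_knob {'scene': [], 'top': [([170.3, 172.2], 0.59), ([328.1, 210.0], 0.36)]}
tray {'scene': [([255.7, 176.9], 0.75)], 'top': [([225.7, 189.3], 0.86)]}
[ 0.5221 -0.0515 -0.0099]
(array([-0.088,  0.327,  0.41 ]), array([-0.   , -0.   , -0.428]))
```

View pics/c7.png

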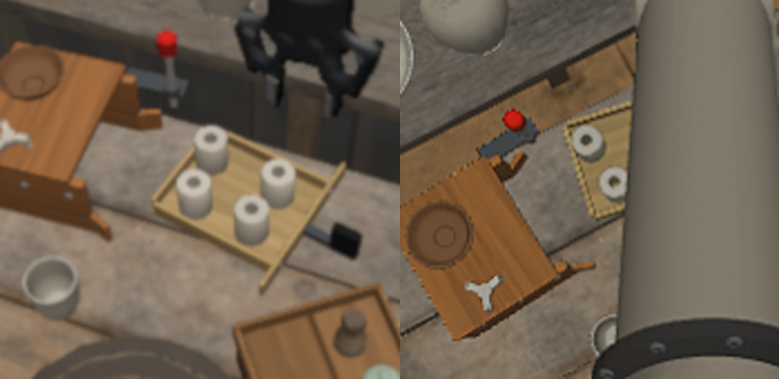

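The bolt is up: the knob is raised at (167,43) and the pin's foot is clear. The tray hasn't moved, and the lip tips show at (520,155) and (592,265) in the right half.

Run:
```python
from h import *
T=lambda p:((p[0]-400)/2.229+120,p[1]/2.229+120); S=lambda p:(p[0]/2.105+140,p[1]/2.105+80)
f=lambda v:np.round(v,4)
L=tri(S((160,117)),T((523,155))); Rr=tri(S((110,232)),T((593,264)))
print('lips',f(L),f(Rr),f((L+Rr)/2),'len',np.linalg.norm(L[:2]-Rr[:2]),'yaw',np.degrees(np.arctan2(*(Rr-L)[[1,0]]))%360-90)
for t,s in (((523,155),(160,117)),((593,264),(110,232))): print([ (z,f(at_z('top',T(t),z)[:2]),f(at_z('scene',S(s),z)[:2])) for z in (.03,.06)])
print('knob',f(at_z('top',T((514,121)),.159)),f(at_z('scene',S((167,43)),.159)),f(tri(S((167,43)),T((514,121)))))
print('props',[f(at_z('top',T(p),.056)) for p in ((587,140),(615,180))],[f(at_z('scene',S(p),.056)) for p in ((211,135),(194,181),(278,170),(252,207))])
print('panel',f(at_z('scene',S((344,166)),.026)),f(at_z('scene',S((264,287)),.026)),'grip',f(at_z('scene',S((345,240)),.045)))
```

```text
lips [0.5098 0.0986 0.0262] [ 0.3648 -0.0017  0.0222] [0.4373 0.0485 0.0242] len 0.17632105859673475 yaw 124.68419868235785
[(0.03, array([0.5076, 0.0984]), array([0.5096, 0.0953])), (0.06, array([0.5013, 0.0918]), array([0.4967, 0.0735]))]
[(0.03, array([ 0.3632, -0.0023]), array([ 0.3638, -0.0069])), (0.06, array([ 0.3611, -0.006 ]), array([ 0.3558, -0.0253]))]
knob [0.522  0.0832 0.159 ] [0.5249 0.0852 0.159 ] [0.5217 0.0819 0.1633]
props [array([0.524 , 0.0093, 0.056 ]), array([ 0.4713, -0.0296,  0.056 ])] [array([0.5292, 0.0149, 0.056 ]), array([ 0.4722, -0.0264,  0.056 ]), array([ 0.5577, -0.0758,  0.056 ]), array([ 0.5012, -0.0971,  0.056 ])]
panel [ 0.6387 -0.1051  0.026 ] [ 0.4564 -0.1729  0.026 ] grip [ 0.5585 -0.1921  0.045 ]
```

Call:
jog_arm([
  {"x": -0.03,"y": 0.1,"z": 0.05,"wx": 0,"wy": 0,"wz": -0.03},
  {"x": -0.06,"y": 0.2,"z": 0.1,"wx": 0,"wy": 0,"wz": -0.07},
  {"x": -0.088,"y": 0.327,"z": 0.15,"wx": 0,"wy": 0,"wz": -0.11},
  {"x": -0.088,"y": 0.327,"z": 0.2,"wx": 0,"wy": 0,"wz": -0.15},
  {"x": -0.088,"y": 0.327,"z": 0.25,"wx": 0,"wy": 0,"wz": -0.19},
  {"x": -0.088,"y": 0.327,"z": 0.3,"wx": 0,"wy": 0,"wz": -0.23},
  {"x": -0.088,"y": 0.327,"z": 0.35,"wx": 0,"wy": 0,"wz": -0.27},
  {"x": -0.088,"y": 0.327,"z": 0.4,"wx": 0,"wy": 0,"wz": -0.31},
  {"x": -0.088,"y": 0.327,"z": 0.4,"wx": 0,"wy": 0,"wz": -0.35},
  {"x": -0.088,"y": 0.327,"z": 0.4,"wx": 0,"wy": 0,"wz": -0.39},
  {"x": -0.088,"y": 0.327,"z": 0.4,"wx": 0,"wy": 0,"wz": -0.428},
  {"x": -0.088,"y": 0.327,"z": 0.4,"wx": 0,"wy": 0,"wz": -0.428},
])

```text
t: 24.28
eef_pos: [0.5639, -0.1866, 0.142]
tool_rot: [-0.001, 0.576, 0.817, 0.0]
contact_force: [-0.5, 0.4, 0.3]
gripper_width: 0.553
```

Run:
```python
from h import *
o=st(); print(np.round(o['q'],2))
print(to([.5637,-.188,.019],np.radians(19.2)))
```

```text
t 24.28 p [ 0.5639 -0.1866  0.142 ] rot [[-0.336, 0.942, -0.001], [0.942, 0.336, 0.001], [0.001, -0.0, -1.0]] w 0.553 F [-0.5  0.4  0.3]
[ 0.74  0.54 -0.7   1.8   0.42  0.96  0.21]
(array([-0.007, -0.003,  0.615]), array([-0.   , -0.   ,  0.002]))
```

Call:
jog_arm([
  {"x": -0.007,"y": -0.003,"z": 0.15,"wx": 0,"wy": 0,"wz": 0},
  {"x": -0.007,"y": -0.003,"z": 0.3,"wx": 0,"wy": 0,"wz": 0},
  {"x": -0.007,"y": -0.003,"z": 0.42,"wx": 0,"wy": 0,"wz": 0},
  {"x": -0.007,"y": -0.003,"z": 0.52,"wx": 0,"wy": 0,"wz": 0},
  {"x": -0.007,"y": -0.003,"z": 0.58,"wx": 0,"wy": 0,"wz": 0},
  {"x": -0.007,"y": -0.003,"z": 0.61,"wx": 0,"wy": 0,"wz": 0},
  {"x": -0.007,"y": -0.003,"z": 0.61,"wx": 0,"wy": 0,"wz": 0},
])

```text
t: 24.87
eef_pos: [0.5634, -0.1872, 0.0192]
tool_rot: [-0.001, 0.577, 0.817, 0.0]
contact_force: [-0.2, -0.5, 1.0]
gripper_width: 0.544
```

Call:
jog_arm([
  {"x": 0,"y": 0,"z": 0,"wx": 0,"wy": 0,"wz": 0},
  {"x": 0,"y": 0,"z": 0,"wx": 0,"wy": 0,"wz": 0},
  {"x": 0,"y": 0,"z": 0,"wx": 0,"wy": 0,"wz": 0},
  {"x": 0,"y": 0,"z": 0,"wx": 0,"wy": 0,"wz": 0},
  {"x": 0,"y": 0,"z": 0,"wx": 0,"wy": 0,"wz": 0},
  {"x": 0,"y": 0,"z": 0,"wx": 0,"wy": 0,"wz": 0},
  {"x": 0,"y": 0,"z": 0,"wx": 0,"wy": 0,"wz": 0},
  {"x": 0,"y": 0,"z": 0,"wx": 0,"wy": 0,"wz": 0},
], hand=-1, grip_force=60)

```text
t: 25.53
eef_pos: [0.5651, -0.1871, 0.0208]
tool_rot: [0.0, 0.577, 0.817, 0.001]
contact_force: [1.6, 1.1, 6.8]
gripper_width: 0.151
```

```bash
cat > rk.py <<'E'
from h import *
Y=np.radians(123.3); X=np.array([np.cos(Y),np.sin(Y)]); V=np.array([-X[1],X[0]]); RO=np.array([.392,.1195])
def grip(x,y=0): return RO+(x-.142)*X+y*V
if __name__=='__main__':
    o=st(); d=o['eef_pos'][:2]-RO; print('tray rack-frame',np.round([d@X+.142,d@V],4))
    for x in (-.2,-.12,-.05,0.0): print(x,np.round(grip(x),4),to([*grip(x),.02],Y-np.pi/2))
E
python3 rk.py
```

```text
t 25.53 p [ 0.5651 -0.1871  0.0208] rot [[-0.334, 0.943, 0.001], [0.943, 0.334, 0.002], [0.001, 0.002, -1.0]] w 0.151 F [1.6 1.1 6.8]
tray rack-frame [-0.2093  0.0237]
-0.2 [ 0.5798 -0.1663] (array([0.073, 0.104, 0.005]), array([ 0.001, -0.   , -0.077]))
-0.12 [ 0.5358 -0.0995] (array([0.462, 0.009, 0.005]), array([ 0.001, -0.   , -0.077]))
-0.05 [ 0.4974 -0.041 ] (array([ 0.802, -0.075,  0.005]), array([ 0.001, -0.   , -0.077]))
0.0 [0.47   0.0008] (array([ 1.044, -0.134,  0.005]), array([ 0.001, -0.   , -0.077]))
```

Call:
jog_arm([
  {"x": 0.004,"y": 0.005,"z": 0,"wx": 0,"wy": 0,"wz": -0.004},
  {"x": 0.011,"y": 0.015,"z": 0,"wx": 0,"wy": 0,"wz": -0.011},
  {"x": 0.019,"y": 0.027,"z": 0,"wx": 0,"wy": 0,"wz": -0.02},
  {"x": 0.028,"y": 0.04,"z": 0,"wx": 0,"wy": 0,"wz": -0.03},
  {"x": 0.038,"y": 0.054,"z": 0,"wx": 0,"wy": 0,"wz": -0.04},
  {"x": 0.048,"y": 0.068,"z": 0,"wx": 0,"wy": 0,"wz": -0.05},
  {"x": 0.057,"y": 0.081,"z": 0,"wx": 0,"wy": 0,"wz": -0.06},
  {"x": 0.065,"y": 0.092,"z": 0,"wx": 0,"wy": 0,"wz": -0.068},
  {"x": 0.07,"y": 0.1,"z": 0,"wx": 0,"wy": 0,"wz": -0.074},
  {"x": 0.073,"y": 0.104,"z": 0,"wx": 0,"wy": 0,"wz": -0.077},
  {"x": 0.073,"y": 0.104,"z": 0,"wx": 0,"wy": 0,"wz": -0.077},
])

```text
t: 26.45
eef_pos: [0.58, -0.1659, 0.0209]
tool_rot: [0.0, 0.474, 0.881, 0.001]
contact_force: [2.8, 1.0, -0.6]
gripper_width: 0.156
```

```bash
python3 rk.py
python3 - <<'E'
from h import *
a=snap('scene','s3'); b=snap('top','t3')
A=cv2.resize(a[80:230,140:330],(480,379),interpolation=cv2.INTER_CUBIC);B=cv2.resize(b[150:280,130:240],(320,379),interpolation=cv2.INTER_CUBIC)
cv2.imwrite('pics/c8.png',np.hstack([A,B])[:,:,::-1])
E
```

```text
t 26.45 p [ 0.58   -0.1659  0.0209] rot [[-0.551, 0.834, 0.002], [0.834, 0.551, 0.002], [0.001, 0.003, -1.0]] w 0.156 F [ 2.8  1.  -0.6]
tray rack-frame [-0.1998 -0.0004]
-0.2 [ 0.5798 -0.1663] (array([-0.001, -0.002,  0.005]), array([ 0.001, -0.   ,  0.001]))
-0.12 [ 0.5358 -0.0995] (array([ 0.399, -0.001,  0.005]), array([ 0.001, -0.   ,  0.001]))
-0.05 [ 0.4974 -0.041 ] (array([ 0.749, -0.   ,  0.005]), array([ 0.001, -0.   ,  0.001]))
0.0 [0.47   0.0008] (array([0.999, 0.001, 0.005]), array([ 0.001, -0.   ,  0.001]))
```

View pics/c8.png

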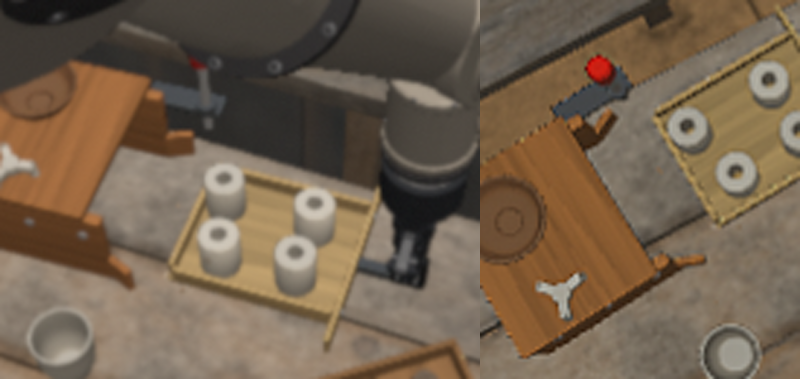

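The tray is lined up with the mouth, with four props upright in it. I'll check its alignment in the rack frame from the corners at (656,118) and (718,223) in the right half.

Run:
```python
from rk import *
T=lambda p:((p[0]-480)/2.909+130,p[1]/2.915+150); S=lambda p:(p[0]/2.526+140,p[1]/2.527+80)
def rf(w): d=w[:2]-RO; return np.round([d@X*1000,d@V*1000],1)
for n,t,z in (('lead L',(656,118),.024),('lead R',(718,223),.024),('left wall far',(785,37),.024),('lipL tip',(613,113),.026),('lipR tip',(703,260),.026)): print(n,rf(at_z('top',T(t),z)))
for n,s,z in (('lead L',(224,165),.024),('lead R',(172,270),.024),('pan L',(380,190),.026),('pan R',(328,348),.026),('lipL tip',(192,147),.026),('lipR tip',(131,283),.026)): print(n,rf(at_z('scene',S(s),z)))
```

```text
lead L [-118.5  -59.5]
lead R [-116.8   68.1]
left wall far [-277.5  -62.3]
lipL tip [-83.4 -87.4]
lipR tip [-84.8  92.4]
lead L [-125.8  -68.6]
lead R [-121.4   68.8]
pan L [-288.5  -84.2]
pan R [-290.7  107.1]
lipL tip [-86.4 -79.8]
lipR tip [-89.7  95.8]
```

Call:
jog_arm([
  {"x": 0.02,"y": -0.005,"z": 0,"wx": 0,"wy": 0,"wz": 0},
  {"x": 0.06,"y": -0.01,"z": 0,"wx": 0,"wy": 0,"wz": 0},
  {"x": 0.1,"y": -0.01,"z": 0,"wx": 0,"wy": 0,"wz": 0},
  {"x": 0.15,"y": -0.01,"z": 0,"wx": 0,"wy": 0,"wz": 0},
  {"x": 0.2,"y": -0.01,"z": 0,"wx": 0,"wy": 0,"wz": 0},
  {"x": 0.25,"y": -0.01,"z": 0,"wx": 0,"wy": 0,"wz": 0},
  {"x": 0.29,"y": -0.01,"z": 0,"wx": 0,"wy": 0,"wz": 0},
  {"x": 0.32,"y": -0.01,"z": 0,"wx": 0,"wy": 0,"wz": 0},
  {"x": 0.34,"y": -0.01,"z": 0,"wx": 0,"wy": 0,"wz": 0},
  {"x": 0.35,"y": -0.01,"z": 0,"wx": 0,"wy": 0,"wz": 0},
])

```text
t: 27.38
eef_pos: [0.539, -0.1079, 0.0209]
tool_rot: [-0.0, 0.474, 0.881, 0.001]
contact_force: [1.3, -2.0, -1.9]
gripper_width: 0.153
```

```bash
python3 rk.py
python3 - <<'E'
from h import *
a=snap('scene','s3'); b=snap('top','t3')
A=cv2.resize(a[80:230,110:300],(480,379),interpolation=cv2.INTER_CUBIC);B=cv2.resize(b[150:280,130:240],(320,379),interpolation=cv2.INTER_CUBIC)
cv2.imwrite('pics/c9.png',np.hstack([A,B])[:,:,::-1])
E
```

```text
t 27.38 p [ 0.539  -0.1079  0.0209] rot [[-0.551, 0.834, 0.001], [0.834, 0.551, 0.002], [0.001, 0.002, -1.0]] w 0.153 F [ 1.3 -2.  -1.9]
tray rack-frame [-0.1288  0.002 ]
-0.2 [ 0.5798 -0.1663] (array([-0.356,  0.009,  0.004]), array([ 0.001, -0.   ,  0.001]))
-0.12 [ 0.5358 -0.0995] (array([0.044, 0.01 , 0.004]), array([ 0.001, -0.   ,  0.001]))
-0.05 [ 0.4974 -0.041 ] (array([0.394, 0.011, 0.005]), array([ 0.001, -0.   ,  0.001]))
0.0 [0.47   0.0008] (array([0.644, 0.012, 0.005]), array([ 0.001, -0.   ,  0.001]))
```

View pics/c9.png

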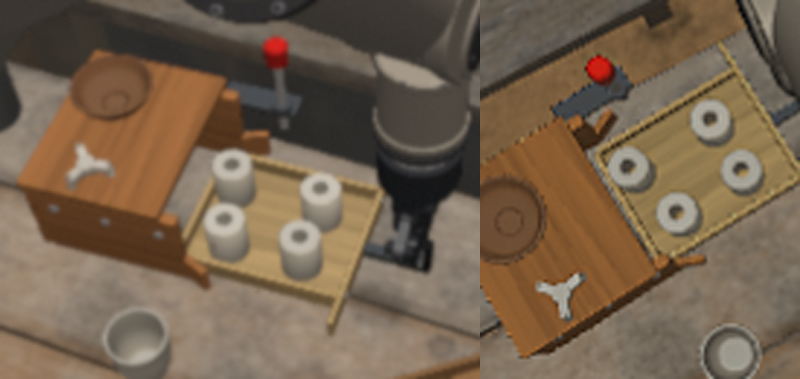

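The leading end is entering between the lips without any real force. It sits slightly to the right, so I'll shift it 2 mm left as it goes in.

Call:
jog_arm([
  {"x": 0.02,"y": 0.01,"z": 0,"wx": 0,"wy": 0,"wz": 0},
  {"x": 0.05,"y": 0.01,"z": 0,"wx": 0,"wy": 0,"wz": 0},
  {"x": 0.08,"y": 0.01,"z": 0,"wx": 0,"wy": 0,"wz": 0},
  {"x": 0.11,"y": 0.01,"z": 0,"wx": 0,"wy": 0,"wz": 0},
  {"x": 0.14,"y": 0.01,"z": 0,"wx": 0,"wy": 0,"wz": 0},
  {"x": 0.17,"y": 0.01,"z": 0,"wx": 0,"wy": 0,"wz": 0},
  {"x": 0.2,"y": 0.01,"z": 0,"wx": 0,"wy": 0,"wz": 0},
  {"x": 0.23,"y": 0.01,"z": 0,"wx": 0,"wy": 0,"wz": 0},
  {"x": 0.25,"y": 0.01,"z": 0,"wx": 0,"wy": 0,"wz": 0},
  {"x": 0.26,"y": 0.01,"z": 0,"wx": 0,"wy": 0,"wz": 0},
])

```text
t: 28.32
eef_pos: [0.5114, -0.0624, 0.0209]
tool_rot: [-0.001, 0.473, 0.881, 0.001]
contact_force: [1.9, -2.1, -3.3]
gripper_width: 0.151
```

```bash
python3 rk.py
```

```text
t 28.32 p [ 0.5114 -0.0624  0.0209] rot [[-0.552, 0.834, -0.0], [0.834, 0.552, 0.003], [0.003, 0.002, -1.0]] w 0.151 F [ 1.9 -2.1 -3.3]
tray rack-frame [-0.0756  0.0001]
-0.2 [ 0.5798 -0.1663] (array([-0.622, -0.002,  0.003]), array([ 0.   , -0.001,  0.001]))
-0.12 [ 0.5358 -0.0995] (array([-0.222, -0.   ,  0.004]), array([ 0.   , -0.001,  0.001]))
-0.05 [ 0.4974 -0.041 ] (array([0.128, 0.001, 0.005]), array([ 0.   , -0.001,  0.001]))
0.0 [0.47   0.0008] (array([0.378, 0.002, 0.006]), array([ 0.   , -0.001,  0.001]))
```

No contact with the walls. I'll push further in.

Call:
jog_arm([
  {"x": 0.02,"y": 0,"z": 0,"wx": 0,"wy": 0,"wz": 0},
  {"x": 0.05,"y": 0,"z": 0,"wx": 0,"wy": 0,"wz": 0},
  {"x": 0.08,"y": 0,"z": 0,"wx": 0,"wy": 0,"wz": 0},
  {"x": 0.11,"y": 0,"z": 0,"wx": 0,"wy": 0,"wz": 0},
  {"x": 0.14,"y": 0,"z": 0,"wx": 0,"wy": 0,"wz": 0},
  {"x": 0.17,"y": 0,"z": 0,"wx": 0,"wy": 0,"wz": 0},
  {"x": 0.2,"y": 0,"z": 0,"wx": 0,"wy": 0,"wz": 0},
  {"x": 0.23,"y": 0,"z": 0,"wx": 0,"wy": 0,"wz": 0},
  {"x": 0.26,"y": 0,"z": 0,"wx": 0,"wy": 0,"wz": 0},
  {"x": 0.28,"y": 0,"z": 0,"wx": 0,"wy": 0,"wz": 0},
  {"x": 0.3,"y": 0,"z": 0,"wx": 0,"wy": 0,"wz": 0},
])

```text
t: 29.23
eef_pos: [0.4779, -0.012, 0.0211]
tool_rot: [-0.001, 0.473, 0.881, 0.001]
contact_force: [2.4, -2.3, -3.2]
gripper_width: 0.153
```

```bash
python3 rk.py|head -2
```

```text
t 29.23 p [ 0.4779 -0.012   0.0211] rot [[-0.552, 0.834, -0.0], [0.834, 0.552, 0.003], [0.003, 0.001, -1.0]] w 0.153 F [ 2.4 -2.3 -3.2]
tray rack-frame [-0.0151  0.0004]
```

Call:
jog_arm([
  {"x": 0.02,"y": 0,"z": 0,"wx": 0,"wy": 0,"wz": 0},
  {"x": 0.035,"y": 0,"z": 0,"wx": 0,"wy": 0,"wz": 0},
  {"x": 0.05,"y": 0,"z": 0,"wx": 0,"wy": 0,"wz": 0},
  {"x": 0.06,"y": 0,"z": 0,"wx": 0,"wy": 0,"wz": 0},
  {"x": 0.06,"y": 0,"z": 0,"wx": 0,"wy": 0,"wz": 0},
])

```text
t: 29.65
eef_pos: [0.4713, -0.0018, 0.0212]
tool_rot: [-0.001, 0.473, 0.881, 0.001]
contact_force: [1.9, -1.6, -3.7]
gripper_width: 0.154
```

```bash
python3 rk.py|head -2
```

```text
t 29.65 p [ 0.4713 -0.0018  0.0212] rot [[-0.553, 0.833, 0.0], [0.833, 0.553, 0.003], [0.002, 0.002, -1.0]] w 0.154 F [ 1.9 -1.6 -3.7]
tray rack-frame [-0.0029  0.0003]
```

Call:
jog_arm([
  {"x": 0.005,"y": 0,"z": 0,"wx": 0,"wy": 0,"wz": 0},
  {"x": 0.01,"y": 0,"z": 0,"wx": 0,"wy": 0,"wz": 0},
  {"x": 0.015,"y": 0,"z": 0,"wx": 0,"wy": 0,"wz": 0},
  {"x": 0.02,"y": 0,"z": 0,"wx": 0,"wy": 0,"wz": 0},
  {"x": 0.02,"y": 0,"z": 0,"wx": 0,"wy": 0,"wz": 0},
])

```text
t: 30.07
eef_pos: [0.4712, -0.0012, 0.0215]
tool_rot: [0.001, 0.474, 0.881, 0.001]
contact_force: [6.9, -10.4, -5.0]
gripper_width: 0.149
```

Call:
jog_arm([
  {"x": 0.005,"y": 0,"z": 0,"wx": 0,"wy": 0,"wz": 0},
  {"x": 0.01,"y": 0,"z": 0,"wx": 0,"wy": 0,"wz": 0},
  {"x": 0.01,"y": 0,"z": 0,"wx": 0,"wy": 0,"wz": 0},
])

```text
t: 30.32
eef_pos: [0.4712, -0.0013, 0.0217]
tool_rot: [0.003, 0.474, 0.881, 0.0]
contact_force: [5.3, -8.7, -3.6]
gripper_width: 0.15
```

It has stopped with about 12 N, which fits the panel meeting the lips. I'll release, rise and look.

Call:
jog_arm([
  {"x": 0,"y": 0,"z": 0,"wx": 0,"wy": 0,"wz": 0},
  {"x": 0,"y": 0,"z": 0,"wx": 0,"wy": 0,"wz": 0},
  {"x": 0,"y": 0,"z": 0,"wx": 0,"wy": 0,"wz": 0},
  {"x": 0,"y": 0,"z": 0,"wx": 0,"wy": 0,"wz": 0},
  {"x": 0,"y": 0,"z": -0.15,"wx": 0,"wy": 0,"wz": 0},
  {"x": 0,"y": 0,"z": -0.35,"wx": 0,"wy": 0,"wz": 0},
  {"x": 0,"y": 0,"z": -0.55,"wx": 0,"wy": 0,"wz": 0},
  {"x": -0.1,"y": 0,"z": -0.75,"wx": 0,"wy": 0,"wz": 0},
  {"x": -0.3,"y": 0,"z": -0.95,"wx": 0,"wy": 0,"wz": 0},
  {"x": -0.5,"y": 0,"z": -1,"wx": 0,"wy": 0,"wz": 0},
  {"x": -0.7,"y": 0,"z": -1,"wx": 0,"wy": 0,"wz": 0},
  {"x": -0.8,"y": 0,"z": -1,"wx": 0,"wy": 0,"wz": 0},
], hand=0.1)

```text
t: 31.32
eef_pos: [0.5604, -0.1371, 0.2246]
tool_rot: [0.005, 0.475, 0.88, 0.0]
contact_force: [-0.6, -0.0, 0.1]
gripper_width: 0.55
```

Run:
```python
from h import *
st(); a=snap('scene','s4'); b=snap('top','t4')
A=cv2.resize(a[80:220,110:300],(480,354),interpolation=cv2.INTER_CUBIC);B=cv2.resize(b[150:270,130:238],(319,354),interpolation=cv2.INTER_CUBIC)
cv2.imwrite('pics/c10.png',np.hstack([A,B])[:,:,::-1])
print(to([.5236,.083,.22],np.radians(122.5)))
```

```text
t 31.32 p [ 0.5604 -0.1371  0.2246] rot [[-0.549, 0.835, 0.008], [0.835, 0.549, -0.004], [-0.008, 0.005, -1.0]] w 0.55 F [-0.6 -0.   0.1]
(array([1.037, 0.453, 0.007]), array([-0.001,  0.002, -0.497]))
```

View pics/c10.png

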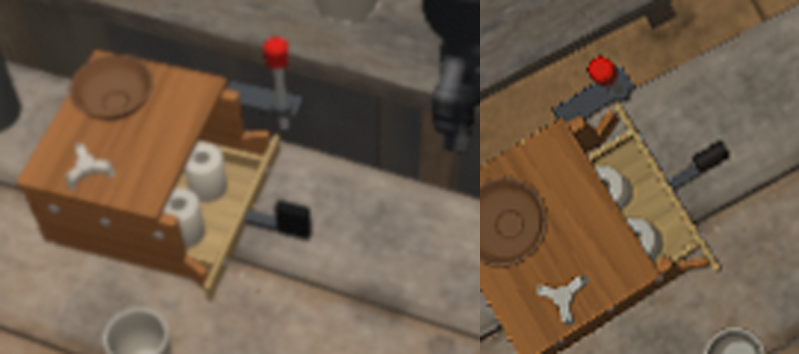

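The panel appears to sit against both lips, with four props inside (two under the board). I'll measure the skew and the home depth.

Run:
```python
from rk import *
T=lambda p:((p[0]-480)/2.954+130,p[1]/2.95+150); S=lambda p:(p[0]/2.526+110,p[1]/2.529+80)
def rf(w): d=w[:2]-RO; return np.round([d@X*1000,d@V*1000],1)
for n,t,s in (('panL',(618,107),(277,139)),('panR',(716,268),(211,293)),('lipL',(611,120),(268,134)),('lipR',(706,262),(207,275))):
    print(n,rf(at_z('top',T(t),.026)),rf(at_z('scene',S(s),.026)))
b=cv2.imread('pics/t4.png')[180:250,155:225]; a=cv2.imread('pics/s4.png')[125:205,180:245]
cv2.imwrite('pics/c11.png',np.hstack([cv2.resize(b,(400,400),interpolation=cv2.INTER_CUBIC),cv2.resize(a,(325,400),interpolation=cv2.INTER_CUBIC)]))
```

```text
panL [-89.8 -92.4] [-91.8 -93. ]
panR [-90.3 101.6] [-97.7 104.9]
lipL [-76.9 -84.5] [-80.3 -96.6]
lipR [-85.   91.2] [-86.3  87. ]
```

View pics/c11.png

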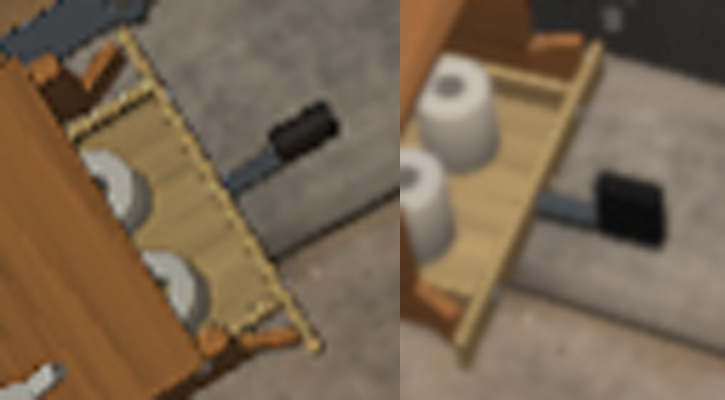

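Both lips touch the panel, and its ends are at rack x = -90 on both sides, so the tray is home. Next is the bolt.

Call:
jog_arm([
  {"x": 0.1,"y": 0.05,"z": 0,"wx": 0,"wy": 0,"wz": -0.035},
  {"x": 0.2,"y": 0.1,"z": 0,"wx": 0,"wy": 0,"wz": -0.07},
  {"x": 0.3,"y": 0.15,"z": 0,"wx": 0,"wy": 0,"wz": -0.11},
  {"x": 0.4,"y": 0.2,"z": 0,"wx": 0,"wy": 0,"wz": -0.15},
  {"x": 0.5,"y": 0.25,"z": 0,"wx": 0,"wy": 0,"wz": -0.19},
  {"x": 0.6,"y": 0.3,"z": 0,"wx": 0,"wy": 0,"wz": -0.23},
  {"x": 0.7,"y": 0.35,"z": 0,"wx": 0,"wy": 0,"wz": -0.27},
  {"x": 0.8,"y": 0.4,"z": 0,"wx": 0,"wy": 0,"wz": -0.31},
  {"x": 0.9,"y": 0.45,"z": 0,"wx": 0,"wy": 0,"wz": -0.35},
  {"x": 1.0,"y": 0.45,"z": 0,"wx": 0,"wy": 0,"wz": -0.39},
  {"x": 1.0,"y": 0.45,"z": 0,"wx": 0,"wy": 0,"wz": -0.43},
  {"x": 1.0,"y": 0.45,"z": 0,"wx": 0,"wy": 0,"wz": -0.47},
])

```text
t: 32.42
eef_pos: [0.5255, 0.0791, 0.2215]
tool_rot: [0.002, -0.24, 0.971, -0.002]
contact_force: [0.4, 0.0, -0.6]
gripper_width: 0.55
```

Run:
```python
from h import *
st(); print(to([.5237,.082,.2],np.radians(122.5)),to([.5237,.082,.143]))
```

```text
t 32.42 p [0.5255 0.0791 0.2215] rot [[-0.885, -0.466, 0.006], [-0.466, 0.885, -0.003], [-0.004, -0.005, -1.0]] w 0.55 F [ 0.4  0.  -0.6]
(array([0.001, 0.018, 0.107]), array([-0.002,  0.001, -0.026])) [0.003 0.019 0.392]
```

Call:
jog_arm([
  {"x": 0.002,"y": 0.018,"z": 0.02,"wx": -0.002,"wy": 0.001,"wz": -0.026},
  {"x": 0.002,"y": 0.018,"z": 0.06,"wx": -0.002,"wy": 0.001,"wz": -0.026},
  {"x": 0.002,"y": 0.018,"z": 0.12,"wx": -0.002,"wy": 0.001,"wz": -0.026},
  {"x": 0.002,"y": 0.018,"z": 0.18,"wx": -0.002,"wy": 0.001,"wz": -0.026},
  {"x": 0.002,"y": 0.018,"z": 0.24,"wx": -0.002,"wy": 0.001,"wz": -0.026},
  {"x": 0.002,"y": 0.018,"z": 0.3,"wx": -0.002,"wy": 0.001,"wz": -0.026},
  {"x": 0.002,"y": 0.018,"z": 0.35,"wx": -0.002,"wy": 0.001,"wz": -0.026},
  {"x": 0.002,"y": 0.018,"z": 0.39,"wx": -0.002,"wy": 0.001,"wz": -0.026},
  {"x": 0.002,"y": 0.018,"z": 0.39,"wx": -0.002,"wy": 0.001,"wz": -0.026},
])

```text
t: 33.17
eef_pos: [0.5229, 0.0814, 0.1415]
tool_rot: [-0.001, -0.28, 0.96, 0.001]
contact_force: [-0.3, -0.4, -0.3]
gripper_width: 0.548
```

Call:
jog_arm([
  {"x": 0,"y": 0,"z": 0,"wx": 0,"wy": 0,"wz": 0},
  {"x": 0,"y": 0,"z": 0,"wx": 0,"wy": 0,"wz": 0},
  {"x": 0,"y": 0,"z": 0,"wx": 0,"wy": 0,"wz": 0},
  {"x": 0,"y": 0,"z": 0,"wx": 0,"wy": 0,"wz": 0},
  {"x": 0,"y": 0,"z": 0,"wx": 0,"wy": 0,"wz": 0},
  {"x": 0,"y": 0,"z": 0,"wx": 0,"wy": 0,"wz": 0},
  {"x": 0,"y": 0,"z": 0,"wx": 0,"wy": 0,"wz": 0},
], hand=-1)

```text
t: 33.75
eef_pos: [0.5231, 0.0815, 0.1418]
tool_rot: [-0.001, -0.28, 0.96, 0.0]
contact_force: [-1.1, 0.3, -1.5]
gripper_width: 0.257
```

Call:
jog_arm([
  {"x": 0,"y": 0,"z": 0.03,"wx": 0,"wy": 0,"wz": 0},
  {"x": 0,"y": 0,"z": 0.06,"wx": 0,"wy": 0,"wz": 0},
  {"x": 0,"y": 0,"z": 0.09,"wx": 0,"wy": 0,"wz": 0},
  {"x": 0,"y": 0,"z": 0.12,"wx": 0,"wy": 0,"wz": 0},
  {"x": 0,"y": 0,"z": 0.15,"wx": 0,"wy": 0,"wz": 0},
  {"x": 0,"y": 0,"z": 0.18,"wx": 0,"wy": 0,"wz": 0},
  {"x": 0,"y": 0,"z": 0.2,"wx": 0,"wy": 0,"wz": 0},
  {"x": 0,"y": 0,"z": 0.215,"wx": 0,"wy": 0,"wz": 0},
  {"x": 0,"y": 0,"z": 0.225,"wx": 0,"wy": 0,"wz": 0},
  {"x": 0,"y": 0,"z": 0.225,"wx": 0,"wy": 0,"wz": 0},
])

```text
t: 34.58
eef_pos: [0.523, 0.0815, 0.0966]
tool_rot: [-0.001, -0.28, 0.96, 0.0]
contact_force: [-0.6, 0.1, -0.8]
gripper_width: 0.26
```

Call:
jog_arm([
  {"x": 0,"y": 0,"z": 0.006,"wx": 0,"wy": 0,"wz": 0},
  {"x": 0,"y": 0,"z": 0.012,"wx": 0,"wy": 0,"wz": 0},
  {"x": 0,"y": 0,"z": 0.015,"wx": 0,"wy": 0,"wz": 0},
  {"x": 0,"y": 0,"z": 0.015,"wx": 0,"wy": 0,"wz": 0},
])

```text
t: 34.92
eef_pos: [0.5232, 0.0816, 0.0955]
tool_rot: [-0.001, -0.279, 0.96, -0.001]
contact_force: [-7.8, -4.9, 22.0]
gripper_width: 0.261
```

Call:
jog_arm([
  {"x": 0,"y": 0,"z": 0,"wx": 0,"wy": 0,"wz": 0},
  {"x": 0,"y": 0,"z": 0,"wx": 0,"wy": 0,"wz": 0},
  {"x": 0,"y": 0,"z": 0,"wx": 0,"wy": 0,"wz": 0},
  {"x": 0,"y": 0,"z": 0,"wx": 0,"wy": 0,"wz": 0},
  {"x": 0,"y": 0,"z": -0.1,"wx": 0,"wy": 0,"wz": 0},
  {"x": 0,"y": 0,"z": -0.25,"wx": 0,"wy": 0,"wz": 0},
  {"x": 0,"y": 0,"z": -0.45,"wx": 0,"wy": 0,"wz": 0},
  {"x": 0,"y": -0.2,"z": -0.6,"wx": 0,"wy": 0,"wz": 0},
  {"x": 0,"y": -0.4,"z": -0.6,"wx": 0,"wy": 0,"wz": 0},
  {"x": 0,"y": -0.6,"z": -0.6,"wx": 0,"wy": 0,"wz": 0},
  {"x": 0,"y": -0.8,"z": -0.6,"wx": 0,"wy": 0,"wz": 0},
  {"x": 0,"y": -0.95,"z": -0.6,"wx": 0,"wy": 0,"wz": 0},
], hand=0.1)

```text
t: 35.92
eef_pos: [0.6268, -0.083, 0.2152]
tool_rot: [-0.001, -0.278, 0.961, -0.001]
contact_force: [0.3, -0.2, -0.5]
gripper_width: 0.547
```

Run:
```python
from h import *
st(); a=snap('scene','s5'); b=snap('top','t5')
A=cv2.resize(a[80:345,110:375],(450,450),interpolation=cv2.INTER_CUBIC);B=cv2.resize(b[150:270,130:238],(350,389),interpolation=cv2.INTER_CUBIC)
c=np.zeros((450,800,3),np.uint8);c[:,:450]=A;c[:389,450:]=B; cv2.imwrite('pics/c12.png',c[:,:,::-1])
for c in('scene','top'): print(c,[(np.round(r['location'],1).tolist(),round(r['confidence'],2)) for r in finder.place_of(c,'bolt_knob')[:2]])
```

```text
t 35.92 p [ 0.6268 -0.083   0.2152] rot [[-0.846, -0.534, -0.001], [-0.534, 0.846, -0.003], [0.003, -0.002, -1.0]] w 0.547 F [ 0.3 -0.2 -0.5]
scene [([221.2, 111.6], 0.43)]
top [([174.0, 178.0], 0.67)]
```

View pics/c12.png

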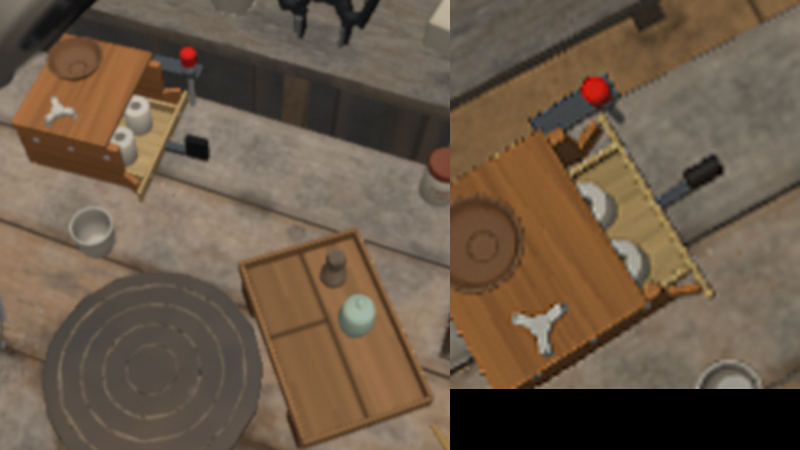

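The bolt is down: it met a hard stop at 22 N, and the knob is back at its starting pixels. The tray is home with the props in it, and only the jar and stamp are left in the crate, so I'll hand in.

```bash
python3 -c "
from h import *
print(bot.hand_in())"
```

```text
the job is handed in; nothing more can be done
None
```

I moved all four props from the crate to the tray, pulled the bolt up about 45 mm, slid the tray home by its grip, then pushed the bolt back down. I handed the job in at about 36 s.

**Last checks:**
- **Tray:** it stopped firmly at about 12 N. Both panel ends measured near rack x = -90 mm in the top camera. The scene camera read -92 and -98 mm, so the two disagree by up to about 7 mm at the right-hand end. The close-up showed the panel against both lips.
- **Bolt:** it met a hard stop at 22 N, and the network places the knob within a few pixels of where it started.
- **Props:** two still show upright in the tray, and the other two are hidden under the rack's top board. All four were upright just as the tray entered the bay. One moved about 2 cm inside the tray before the slide.
- **Crate:** only the jar and stamp remain, both standing.
- **Robot:** the arm was clear of everything, with the gripper open.

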